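# Push a jammed filter cartridge out of a coffee dripper from below

### The job

The steel filter cartridge is jammed in the stoneware coffee dripper on the pour-over stand. Take the wooden push-out rod, feel for the outlet hole in the underside of the dripper and push the rod gently up through it until the cartridge stands about 15 mm proud of the rim, then stand the rod upright on the worktop again. Lift the cartridge out and set it down upright in the middle of the saucer without dropping it; leave the other things where they are.

Things in the scene. Friction and masses are not known exactly. Their poses are not given: they have to be found in the camera images.
- stand: Pour-over stand, fixed: steel base plate 190 x 90 x 20 mm (x -74 to +116), column 18 mm thick and 298 mm high at x +98 mm, arm and clamp ring (87 mm across, 247 to 263 mm up) holding a white stoneware dripper. Origin on the worktop below the dripper's axis, z up. The space under the dripper is open towards -x and both sides. Do not press the stoneware harder than 30 N.
- cup_under (a point): Point on the dripper's axis at its flat underside (65 mm across), 231 mm above the worktop, axes as the stand's. The outlet is an 18 mm round hole through the 6 mm floor, its middle 10 mm off this axis; the dripper may sit any way round in its ring, so the hole's direction is not known nor seen from above: feel for it from below.
- cup_rim (a point): Point on the dripper's axis at the height of its top rim, 273 mm above the worktop (42 mm above the underside). The rim is 77 mm across outside, the bore 56 mm.
- rod: Turned wooden push-out rod, 190 mm high: foot 56 mm across and 17 mm high, round shank 14 mm thick, stop collar 22 mm across at 158 to 164 mm, nose 10 mm thick and 26 mm long. 0.11 to 0.18 kg. Origin: middle of the foot's underside; z towards the nose. To keep the gripper clear of the dripper hold it about 40 to 50 mm above the foot, gripper tilted about 45 degrees.
- rod_tip (a point): Middle of the rod's blunt nose end, 190 mm from its origin along its z. Only the nose enters the outlet hole; with the rod's collar against the dripper's underside the cartridge is raised 20 mm; stop a little short of that.
- cartridge: Closed steel filter cartridge, perforated top, 53 mm across, 33 mm high, 0.09 to 0.14 kg. Origin: middle of its underside, z up. It sits on the dripper's floor, its top 3 mm below the rim; four rubber nubs in the bore hold it: some 6 to 15 N move it, and it stays where pushed while raised less than 22 mm. Do not press the rod on it harder than 30 N.
- saucer: White saucer 131 mm across, fixed; origin under its middle on the worktop; the flat well is 6 mm above it and 80 mm across, the edge is 14 mm high. Further back, from about x = 0.54 m of the robot, small fixed clutter up to 60 mm high lies on the worktop: carry things over it.
- grinder: Coffee grinder, 103 mm across, 173 mm high, standing behind the work; origin at the middle of its underside. Leave it alone.
- canister: Black canister with a pale wooden lid, 84 mm across, 148 mm high, standing behind the work; origin at the middle of its underside. Leave it alone.
- jar: Small red sauce jar with a black lid, 65 mm across, 82 mm high, on the right; origin at the middle of its underside. Leave it alone.
- mug: Green glazed beaker with a handle, 82 mm across, 99 mm high, left of the stand; origin at the middle of its underside. Leave it alone.
Not all that is in view belongs to the job. What is shaped like the cartridge but blue or red is not meant.

How it is judged:
By the outcome, as a careful person would: the job done as asked, in the order asked, and still so for the second after the job is handed in, with the robot touching nothing.
It also fails if it takes over 72 s, if anything falls off the work surface, if the arm or the gripper's body presses on something with over 40 N, if the wrist force passes 120 N, or if a joint passes its speed limit or range.

### The arm

A 6-joint arm with a two-finger parallel gripper is mounted at the origin on a cart in front of the work surface, level with it; the furniture and walls round the work are solid. World frame = base frame: x ahead of the robot, y to its left, z up, the work surface at z = 0. Lengths are in mm, angles in rad, forces in N, time in s.
With the tool pointing down it reaches from about 350 to 875 mm from the base axis. Payload 4.2 kg.
Tool frame: the origin (TCP) lies between the finger pads; the fingertips stand 25 mm ahead of it and the grasp point (between the pads) lies 6 mm ahead of it; z points along the fingers, y is the line along which they close (so a half turn about z gives the same grasp; the last joint's range is limited). The gripper opens to 85 mm and grips with 20 to 120 N. Pads are 22 mm wide; open, the fingers measure 114 mm over their backs; the gripper's body (76 mm by 85 mm) begins 54 mm behind the grasp point. The pads swing forward as they close: fully open they stand 13 mm farther back than shut.
Start: joints at [-1.041, 0.385, 0.008, 0, -1.194, -0.259], TCP at [167.206, -602.197, 256.312] pointing down, gripper open.
Joint ranges: [-3.14, 3.14], [-1.21, 2.06], [-1.07, 1.41], [-3.16, 2.05], [-2.99, -0.16], [-3.1, 3.1]. Speed limits (rad/s): [2.79, 2.79, 3.14, 3.14, 3.14, 3.14].

### API

Orientations are given as a unit quaternion [x, y, z, w].
In Python, from bench import arm gives the robot as it stands.
- The arm moves only by the shell command python3 -m pendant 'ROWS'. ROWS is JSON, a list of rows, each a list of 7 numbers: the shift along the tool's x, y, z in m, then the turn, a rotation vector about the tool's x, y, z in degrees, then the finger opening in m, from 0 to 0.0854. In form: [[x, y, z, wx, wy, wz, fingers], ...]. A call has 1 to 12 rows; each row shifts and turns the commanded pose from where the row before left it, along the tool's axes as they then stand; what a row does not reach is not made up. A row lasts 1/10 s, in which the tool goes at most 50 mm and 8.59 degrees, less where a joint would pass 70% of its speed; a pose out of reach is approached as far as the arm can. A call is refused whole if a number of a shift passes 0.05 or a number of a turn 8.59, either way. A call with a gripper value outside its range is refused whole. The fingers move at their own pace and stop on an object; the grip force is fixed at half the most. Time passes only in rows, so rows that do not move let the fingers close. It gives the time, the measured TCP pose, the force, the opening and the grip force at its end, in the units of the state.
- arm.read_state(): the state, without advancing time (a new reading comes with each control period).
- arm.get_image(name): name is "side" or "top" or "wrist"; returns a dict with "image" (400x640x3 uint8, red, green, blue), "fx", "fy", "cx", "cy" (pixels), "k1" (the pictures are not rectified: a ray, as slopes to the right and down, at radius r is drawn at 1 + k1 r^2 times it, then the intrinsics apply), "xyz" and "rotation" of the camera in the world. Camera axes: x right, y down, z forward; pixel columns grow to the right and rows downward; lengths in mm; the calibration is good to about 2 mm. A picture is of the moment at which its call begins. There is no depth.
- arm.job_done(): hands the job in; it is judged then, once.
The state is a dict: "clock": time; "joints": joint angles; "joint_vel": joint speeds; "joint_efforts": joint torques, N m; "position": TCP position; "ee_rot": TCP orientation; "contact_force": force on the tool from outside, world axes, zero at the start; "wrist_torque": the same for the moment, N m; "gripper_width": finger opening in mm; "grasp_force": force on a finger pad.
Only numpy, scipy, OpenCV 4.12 (cv2) and the standard library are available. Lean on these libraries where they do the work, as an engineer would, in place of code of your own. Each camera call takes 0.05 s, during which the arm holds its last target. There are 200 camera calls.

## Working session

There is one attempt and no reset: what is moved stays moved. The work goes in short steps, Python scripts to look and compute and a shell command to move; the robot and the scene stay as the last step left them, time stands still between calls to the robot, and variables do not carry over. Pictures are saved under pics/ and viewed, at most 10 in all, crops included, and the job is handed in when it is done.

```bash
mkdir -p pics; ls; python3 - <<'E'
from bench import arm
import cv2
for n in ("side","top"):
    d=arm.get_image(n); cv2.imwrite(f"pics/{n}0.png",d["image"][:,:,::-1]); print(n,{k:(v if not hasattr(v,'tolist') else v.tolist()) for k,v in d.items() if k!="image"})
print(arm.read_state())
E
```

```text
pics
side {'fx': 401.0150607484504, 'fy': 401.0150607484504, 'cx': 313.0911634944931, 'cy': 204.059958989879, 'k1': 0.015123296390833478, 'xyz': [295.51932736476306, 991.5753272450679, 1030.8134871481068], 'rotation': [-0.1287379467188976, 0.9020063760426725, -0.4092108295370204, 0.04855446058387113]}
top {'fx': 389.056742311604, 'fy': 389.056742311604, 'cx': 319.9899120432836, 'cy': 198.30748800760585, 'k1': -0.08133740803111844, 'xyz': [177.6298883600813, -130.1590765708818, 1706.765467247133], 'rotation': [0.8335126911911499, -0.5362403996286444, 0.07393709893246037, -0.11061705488237315]}
{'clock': 0.1, 'joints': array([-1.04140574e+00,  3.85500284e-01,  6.78800714e-03, -3.73286334e-04,
       -1.19404742e+00, -2.58607279e-01]), 'joint_vel': array([ 2.32616318e-03, -1.21905856e-03,  2.26350128e-03,  9.15187944e-05,
        7.13821479e-04,  1.60257201e-04]), 'joint_efforts': array([-1.02170456e-03, -3.93320382e+01,  1.88927865e+01,  4.19800133e+00,
       -2.63350994e-03,  7.76511740e-06]), 'position': array([ 167.06411329, -601.77504555,  255.33764068]), 'ee_rot': array([-1.34910115e-01,  9.90857339e-01,  9.73066470e-04, -2.16659233e-04]), 'contact_force': array([-0.07367182,  0.02871465, -0.43980668]), 'wrist_torque': array([ 0.02657644, -0.08689151,  0.01821698]), 'grasp_force': 0.0, 'gripper_width': 85.26212652803238}
```

View pics/side0.png

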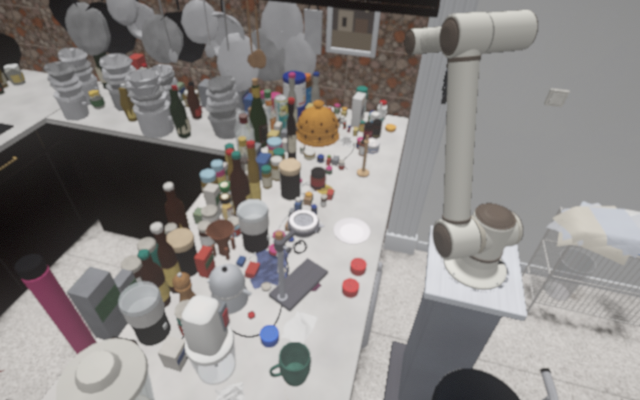

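View pics/top0.png

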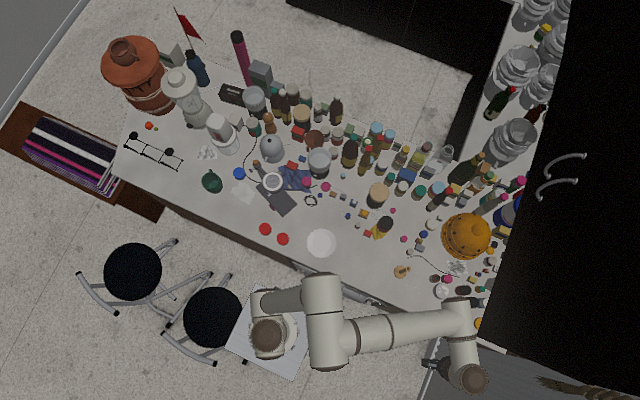

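The side view shows the rod at about (363,172) to (366,130), the dripper at (303,222) and the saucer at (352,231). The top view shows the rod at (402,271), the dripper at (273,182) and the saucer at (321,243). I'll zoom in next.

```bash
cat > h.py <<'E'
from bench import arm
import numpy as np, cv2
from scipy.spatial.transform import Rotation as R
from scipy.optimize import least_squares
def shot(n):
    return arm.get_image(n)
def proj(d,P):
    p=R.from_quat(d["rotation"]).inv().apply(np.atleast_2d(P)-d["xyz"]); s=p[:,:2]/p[:,2:]
    s=s*(1+d["k1"]*(s**2).sum(1,keepdims=True))
    return s*[d["fx"],d["fy"]]+[d["cx"],d["cy"]]
def tri(obs):
    "obs: list of (d,(u,v))"
    r=least_squares(lambda P:np.concatenate([proj(d,P)[0]-uv for d,uv in obs]),[500,0,100],x_scale=100)
    return r.x,np.abs(r.fun).max()
def onplane(d,uv,z):
    r=least_squares(lambda q:proj(d,[q[0],q[1],z])[0]-uv,[500,0],x_scale=100); return r.x
def crop(d,x,y,w,h,s):
    return cv2.resize(np.ascontiguousarray(d["image"][y:y+h,x:x+w,::-1]),None,fx=s,fy=s,interpolation=cv2.INTER_CUBIC)
E
python3 - <<'E'
from h import *
a=shot("side");b=shot("top")
im=np.vstack([crop(a,250,120,160,60*1+60,5)[:,:800][:300] if 0 else crop(a,240,120,160,190,3)[:570]])
im2=crop(b,225,150,105,190,3)
im2=crop(b,230,160,200,130,3)
cv2.imwrite("pics/c1.png",np.hstack([im,np.zeros((570,1,3),np.uint8)])) 
cv2.imwrite("pics/c2.png",cv2.resize(im2,None,fx=1.3,fy=1.3))
for n,u,v in (("rodbase",(363,174),(401.5,272)),("dripper",(303,222),(273,182)),("saucer",(352,231),(321,243)),("jar?",(318,178),(383,228)),("rodtip",(366,130),(402,271))):
    print(n,tri([(a,u),(b,v)]))
E
```

```text
rodbase (array([ 449.65300393, -406.69754829,  -11.8186078 ]), np.float64(0.4944496340914384))
dripper (array([526.87363711, 222.490367  , 257.31168889]), np.float64(0.43285746745911524))
saucer (array([420.57122529, -33.29249825,   6.76316936]), np.float64(0.045873074442624784))
jar? (array([ 599.27441039, -254.11831413,   39.87031315]), np.float64(2.4402287476487174))
rodtip (array([ 436.05944147, -370.22521266,  221.90752929]), np.float64(4.275899645998265))
```

View pics/c1.png

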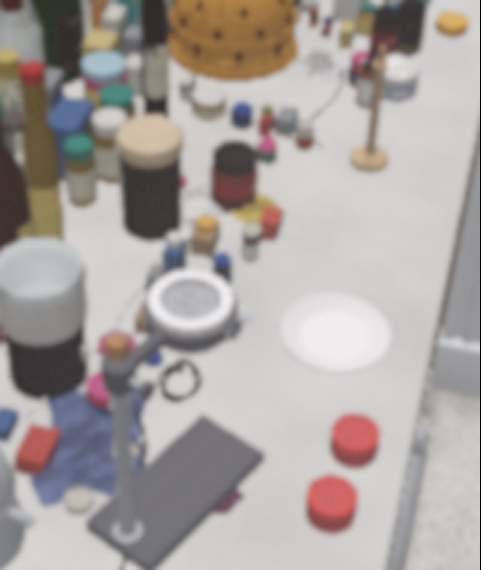

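View pics/c2.png

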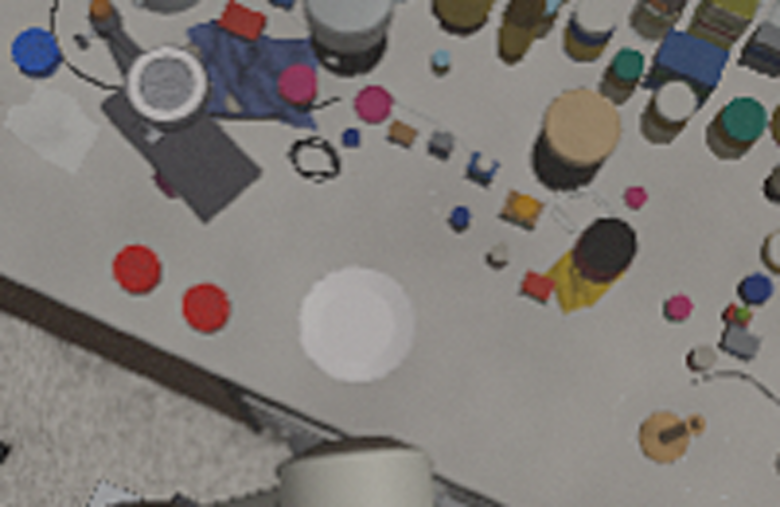

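```bash
python3 - <<'E'
from h import *
a=shot("side");b=shot("top")
A=lambda u,v:(240+u/3-.33,120+v/3-.33); B=lambda u,v:(230+u/3.9-.37,160+v/3.9-.37)
for n,u,v in (("rim",A(191,299),B(167,86)),("saucer",A(337,331),B(357,324)),("foot",A(369,160),B(664,437)),("tip",A(379,32),B(698,423)),("tip2",A(379,45),B(698,423)),("jarlid",A(235,160),B(607,248)),("canlid",A(150,135),B(575,126))):
    p,e=tri([(a,u),(b,v)]);print(n,p.round(1),round(e,2))
C=[onplane(a,A(*q),20) for q in((205,417),(264,458),(152,567),(90,523))]
C2=[onplane(b,B(*q),20) for q in((262,172),(207,222))]
print(np.round(C,1).tolist(),np.round(C2,1).tolist())
x=(C[2]+C[3]-C[0]-C[1])/2;print(np.linalg.norm(x),np.degrees(np.arctan2(x[1],x[0])),np.linalg.norm(C[0]-C[1]))
print("col foot",onplane(a,A(127,530),20), "saucer",onplane(a,A(337,331),12),onplane(b,B(357,324),12))
print("foot z",onplane(a,A(369,160),14),onplane(b,B(664,437),17))
E
```

```text
rim [525.5 222.6 267.8] 0.63
saucer [421.2 -33.7  11.3] 0.0
foot [ 448.5 -398.1   -0.9] 0.02
tip [ 448.4 -390.9  210.1] 1.71
tip2 [ 449.5 -394.5  189.3] 1.03
jarlid [ 607.1 -253.4   67. ] 0.58
canlid [ 695.3 -165.8  149.1] 0.63
[[532.7, 148.5], [456.3, 185.4], [528.3, 348.0], [604.5, 316.5]] [[534.6, 137.6], [455.5, 169.5]]
180.2766105809769 66.48118323110164 84.84257039354067
col foot [565.94844862 313.90103962] saucer [421.08570795 -33.02898767] [421.08334504 -33.72467024]
foot z [ 446.23752868 -378.03667317] [ 445.80241826 -395.26756279]
```

```bash
cat >> h.py <<'E'
def pose(g,az,tilt,back=0,yaw=0):
    "grasp point g, tool z at azimuth az(deg) tilted 'tilt' from down, y to the left; -> TCP, Rotation"
    a,t=np.radians([az,tilt]); z=np.array([np.cos(a)*np.sin(t),np.sin(a)*np.sin(t),-np.cos(t)]); y=np.array([-np.sin(a),np.cos(a),0])
    Q=R.from_matrix(np.column_stack([np.cross(y,z),y,z]))*R.from_euler('z',yaw,degrees=True)
    return np.array(g)-z*(6+back),Q
def plan(p,Q,N,cur=None):
    "identical row to repeat N times from the present pose"
    s=arm.read_state(); p0,Q0=cur or (s["position"],R.from_quat(s["ee_rot"]))
    w=(Q0.inv()*Q).as_rotvec()/N; q=R.from_rotvec(w)
    M=sum((q**k).as_matrix() for k in range(N))
    t=np.linalg.solve(M,Q0.inv().apply(np.asarray(p)-p0))
    print(N,"x",(t/1000).round(4).tolist(),np.degrees(w).round(2).tolist())
def st(base=None):
    s=arm.read_state(); z=R.from_quat(s["ee_rot"]).apply([0,0,1])
    print("t",round(s["clock"],2),"pos",s["position"].round(1),"grasp",(s["position"]+6*z).round(1),"z",z.round(3),"j",s["joints"].round(2),"F",s["contact_force"].round(1),"M",s["wrist_torque"].round(2),"w",round(s["gripper_width"],1),round(s["grasp_force"],1))
E
python3 - <<'E'
from h import *
p,Q=pose([447,-395,45],-41.5,45,130); print(p); plan(p,Q,12)
E
```

```text
[ 374.97553302 -331.2781344   141.16652224]
12 x [-0.0101, 0.0276, 0.0123] [1.87, -3.43, 4.5]
```

```bash
python3 -m pendant '[[-0.01,0.0276,0.0123,1.87,-3.43,4.5,0.0854],[-0.01,0.0276,0.0123,1.87,-3.43,4.5,0.0854],[-0.01,0.0276,0.0123,1.87,-3.43,4.5,0.0854],[-0.01,0.0276,0.0123,1.87,-3.43,4.5,0.0854],[-0.01,0.0276,0.0123,1.87,-3.43,4.5,0.0854],[-0.01,0.0276,0.0123,1.87,-3.43,4.5,0.0854],[-0.01,0.0276,0.0123,1.87,-3.43,4.5,0.0854],[-0.01,0.0276,0.0123,1.87,-3.43,4.5,0.0854],[-0.01,0.0276,0.0123,1.87,-3.43,4.5,0.0854],[-0.01,0.0276,0.0123,1.87,-3.43,4.5,0.0854],[-0.01,0.0276,0.0123,1.87,-3.43,4.5,0.0854],[-0.01,0.0276,0.0123,1.87,-3.43,4.5,0.0854]]'; python3 - <<'E'
from h import *
st(); w=shot("wrist"); cv2.imwrite("pics/w1.png",w["image"][:,:,::-1]); st(); print(w["xyz"],w["rotation"],w["fx"],w["k1"])
p,Q=pose([447,-395,45],-41.5,45,130); plan(p,Q,3)
a=shot("side");b=shot("top")
for P in([447,-395,0],[447,-395,17],[447,-395,158],[447,-395,190]): print(P,proj(w,P).round(1))
E
```

```text
clock: 1.5
position: [315.0, -369.5, 135.5]
ee_rot: [0.279, 0.89, -0.089, 0.35]
contact_force: [-1.8, -0.4, -0.4]
gripper_width: 85.4
grasp_force: 0.0
t 1.5 pos [ 315.  -369.5  135.5] grasp [ 318.4 -371.6  131.1] z [ 0.573 -0.352 -0.74 ] j [-0.75  0.14 -0.6  -0.95 -0.16 -0.54] F [-1.8 -0.4 -0.4] M [ 0.77  1.32 -0.06] w 85.4 0.0
t 1.55 pos [ 316.  -367.7  134. ] grasp [ 319.4 -369.8  129.5] z [ 0.574 -0.351 -0.74 ] j [-0.75  0.15 -0.6  -0.97 -0.16 -0.53] F [ 0.3 -0.  -1.4] M [ 0.86  1.2  -0.05] w 85.3 0.0
[ 204.99324369 -297.61354499  174.16746174] [0.77430546 0.40199924 0.24364879 0.42365427] 286.984119282644 -0.04920545448631623
3 x [-0.0074, 0.0216, 0.0045] [2.28, -0.98, 1.12]
[447, -395, 0] [[365.9 182.9]]
[447, -395, 17] [[367.8 196.3]]
[447, -395, 158] [[388.3 345. ]]
[447, -395, 190] [[394.4 391.2]]
```

View pics/w1.png

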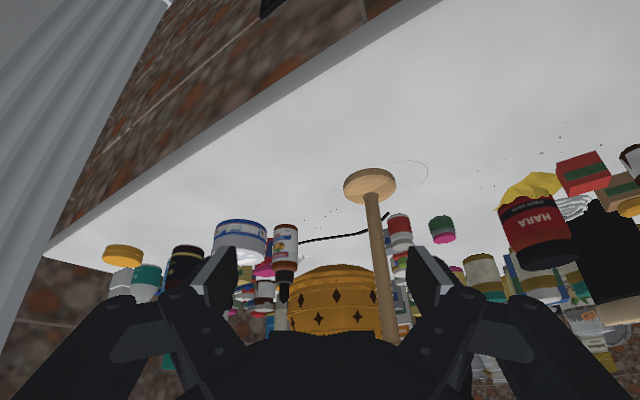

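The wrist picture is upside down: the rod's foot is at about (370,185) and its shank runs down to (388,340). That agrees with the prediction to within 4 px. Joint 5 is at its limit here, so I'll turn the tool's azimuth to the left of the arm's.

```bash
python3 - <<'E'
from h import *
p,Q=pose([447,-395,45],-10,45,110); print(p); plan(p,Q,5)
E
```

```text
[ 366.22174812 -380.75661474  127.02438662]
5 x [-0.0065, 0.0025, 0.0085] [-3.01, -0.49, -3.77]
```

```bash
python3 -m pendant '[[-0.0065,0.0025,0.0085,-3,-0.5,-3.8,0.0854],[-0.0065,0.0025,0.0085,-3,-0.5,-3.8,0.0854],[-0.0065,0.0025,0.0085,-3,-0.5,-3.8,0.0854],[-0.0065,0.0025,0.0085,-3,-0.5,-3.8,0.0854],[-0.0065,0.0025,0.0085,-3,-0.5,-3.8,0.0854],[0,0,0,0,0,0,0.0854]]'; python3 - <<'E'
from h import *
st(); w=shot("wrist"); cv2.imwrite("pics/w2.png",crop(w,160,60,400,340,1.7))
import pickle; pickle.dump(w,open("w2.pkl","wb"))
p,Q=pose([447,-395,45],-10,45,110); plan(p,Q,2)
for P in([447,-395,0],[447,-395,17],[447,-395,100]): print(P,proj(w,P).round(1))
E
```

```text
clock: 2.25
position: [364.8, -381.2, 126.3]
ee_rot: [0.083, 0.921, -0.035, 0.379]
contact_force: [-0.5, -0.1, -0.0]
gripper_width: 85.3
grasp_force: 0.0
t 2.25 pos [ 364.8 -381.2  126.3] grasp [ 369. -382.  122.] z [ 0.692 -0.128 -0.71 ] j [-0.93  0.28 -0.42 -1.16 -0.55  0.11] F [-0.5 -0.1 -0. ] M [ 0.26  1.38 -0.01] w 85.3 0.0
2 x [-0.0009, -0.0, 0.0004] [-0.17, -0.13, -0.11]
[447, -395, 0] [[323.6 161.6]]
[447, -395, 17] [[323.6 176.9]]
[447, -395, 100] [[323.7 268.3]]
```

View pics/w2.png

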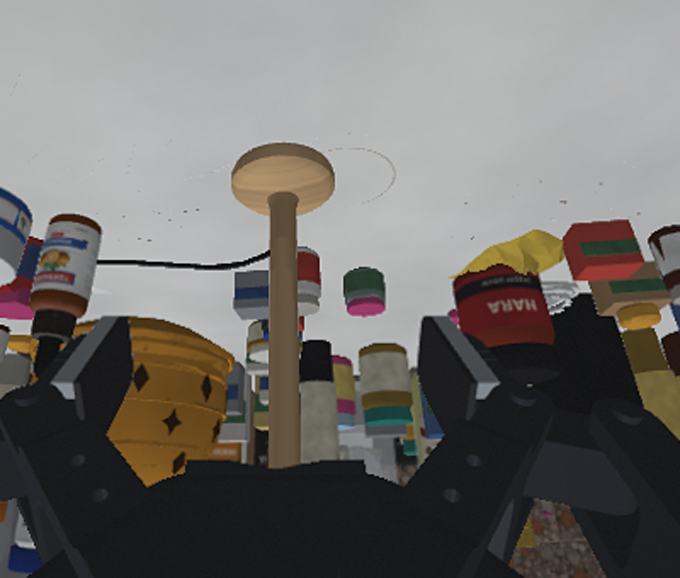

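```bash
python3 - <<'E'
from h import *
import pickle; w=pickle.load(open("w2.pkl","rb")); b=shot("top")
print("z17",onplane(w,(326.5,168.5),17),"shank at col 284,row350:")
d=R.from_quat(w["rotation"]).as_matrix(); print(w["xyz"],d[:,2].round(2))
print(tri([(w,(326.5,168.5)),(b,(230+664/3.9-.37,160+437/3.9-.37))]))
P0=onplane(w,(326.5,168.5),17)
for P in([*P0,17],[*P0,100],[*P0,120]): print(proj(w,P))
# foot silhouette
t=np.linspace(0,6.3,60)
for zz in(0,17):
  c=proj(w,np.c_[P0[0]+28*np.cos(t),P0[1]+28*np.sin(t),0*t+zz]); print(c.min(0),c.max(0))
st()
p,Q=pose([*P0,45],-10,45,0); plan(p,Q,6)
E
```

```text
z17 [ 434.50253716 -390.28293045] shank at col 284,row350:
[ 233.72582766 -357.74219328  159.15540892] [ 0.86 -0.16 -0.48]
(array([ 447.33477203, -392.55293107,    7.93300001]), np.float64(0.8725955525201812))
[[326.5 168.5]]
[[327.17911103 263.35603567]]
[[327.37121342 291.73714539]]
[294.84150445 131.15694945] [358.01837076 170.66933673]
[293.87889586 147.74670249] [359.22828253 185.54481405]
t 2.35 pos [ 364.4 -379.7  126.4] grasp [ 368.6 -380.5  122.1] z [ 0.692 -0.128 -0.71 ] j [-0.93  0.28 -0.43 -1.16 -0.55  0.11] F [-0.3 -0.1 -0.8] M [0.28 1.38 0.03] w 85.2 0.0
6 x [0.0012, 0.0003, 0.0169] [-0.05, -0.04, -0.04]
```

```bash
python3 - <<'E'
from h import *
import pickle; w=pickle.load(open("w2.pkl","rb"))
t=np.linspace(0,6.3,90)
def sil(x,y,z0=0):
  c=np.vstack([proj(w,np.c_[x+28*np.cos(t),y+28*np.sin(t),0*t+zz+z0]) for zz in(0,17)]); return np.r_[c.min(0),c.max(0)].round(1)
for x in(438,442,447,452): print(x,sil(x,-392))
im=w["image"].astype(int); f=((im[:,:,0]-im[:,:,2])>35)
r=f[130:190,280:375]; n,l,s,c=cv2.connectedComponentsWithStats(r.astype(np.uint8)); k=1+s[1:,4].argmax(); print(s[k]+[280,130,0,0,0])
print((l==k).sum(1)); print([ (280+np.where(f[q,300:350])[0]+20)[[0,-1]].tolist() for q in(200,230,260,290,320)])
E
```

```text
438 [293.  134.3 357.5 187.6]
442 [294.2 137.5 357.8 189.7]
447 [295.7 141.4 358.2 192.3]
452 [297.1 145.2 358.6 194.7]
[ 296  144   61   46 1795]
[ 0  0  0  0  0  0  0  0  0  0  0  0  0  0  9 20 27 31 33 35 36 35 37 34
 42 43 46 50 53 55 56 58 58 59 59 59 60 61 61 61 60 59 59 51 48 46 42 39
 36 32 30 28 25 21 17 13  6  1  2  2]
[[319, 328], [319, 331], [309, 332], [310, 332], [300, 333]]
```

```bash
python3 - <<'E'
from h import *
p,Q=pose([448,-392.3,45],-10,45,0); plan(p,Q,8)
E
```

```text
8 x [-0.0003, 0.0003, 0.0139] [-0.04, -0.03, -0.03]
```

```bash
python3 -m pendant '[[-0.0003,0.0003,0.0139,0,0,0,0.0854],[-0.0003,0.0003,0.0139,0,0,0,0.0854],[-0.0003,0.0003,0.0139,0,0,0,0.0854],[-0.0003,0.0003,0.0139,0,0,0,0.0854],[-0.0003,0.0003,0.0139,0,0,0,0.0854],[-0.0003,0.0003,0.0139,0,0,0,0.0854],[-0.0003,0.0003,0.0139,0,0,0,0.0854],[-0.0003,0.0003,0.0139,0,0,0,0.0854],[0,0,0,0,0,0,0.0854]]'; python3 - <<'E'
from h import *
st(); p,Q=pose([448,-392.3,45],-10,45,0); plan(p,Q,1)
w=shot("wrist"); cv2.imwrite("pics/w3.png",crop(w,160,60,400,340,1.7))
E
```

```text
clock: 3.25
position: [445.2, -391.8, 47.8]
ee_rot: [0.084, 0.921, -0.034, 0.379]
contact_force: [-1.2, -0.0, 0.1]
gripper_width: 85.7
grasp_force: 0.0
t 3.25 pos [ 445.2 -391.8   47.8] grasp [ 449.4 -392.5   43.5] z [ 0.693 -0.126 -0.71 ] j [-0.88  0.49 -0.33 -1.38 -0.48  0.33] F [-1.2 -0.   0.1] M [0.32 1.34 0.03] w 85.7 0.0
1 x [-0.0, -0.0001, -0.002] [-0.22, -0.21, -0.28]
```

View pics/w3.png

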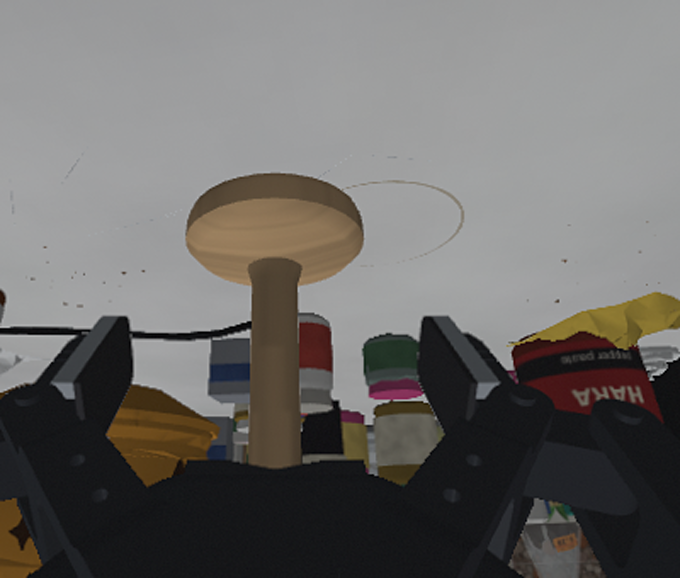

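The shank lies midway between the fingers (crop column 274, finger middle 276). Next I'll check its depth from the foot's silhouette.

```bash
python3 - <<'E'
from h import *
w=shot("wrist"); t=np.linspace(0,6.3,90)
for x in(440,444,448,452):
  c=np.vstack([proj(w,np.c_[x+28*np.cos(t),-392.3+28*np.sin(t),0*t+zz]) for zz in(0,17)]); print(x,np.r_[c.min(0),c.max(0)].round(1))
print("obs",np.array([187,172,363,287])/1.7+[160,60,160,60])
E
```

```text
440 [263.2 148.  376.5 231.8]
444 [266.  153.5 376.6 234.3]
448 [268.7 158.7 376.7 236.7]
452 [271.3 163.7 376.8 239. ]
obs [270.         161.17647059 373.52941176 228.82352941]
```

```bash
python3 -m pendant '[[0,0,0,0,0,0,0],[0,0,0,0,0,0,0],[0,0,0,0,0,0,0],[0,0,0,0,0,0,0],[0,0,0,0,0,0,0],[0,0,0,0,0,0,0],[0,0,0,0,0,0,0],[0,0,0,0,0,0,0]]'; python3 - <<'E'
from h import *
st(); s=arm.read_state(); Q=R.from_quat(s["ee_rot"])
print(Q.as_matrix().round(3).tolist())
p=s["position"]+[0,0,80]; plan(p,Q,4)
E
```

```text
clock: 4.15
position: [444.6, -392.0, 50.0]
ee_rot: [0.083, 0.92, -0.035, 0.38]
contact_force: [-2.6, 0.6, 5.7]
gripper_width: 11.9
grasp_force: 58.5
t 4.15 pos [ 444.6 -392.    50. ] grasp [ 448.7 -392.8   45.7] z [ 0.694 -0.128 -0.708] j [-0.88  0.49 -0.33 -1.38 -0.48  0.33] F [-2.6  0.6  5.7] M [0.38 1.03 0.09] w 11.9 58.5
[[-0.697, 0.18, 0.694], [0.126, 0.984, -0.128], [-0.706, -0.001, -0.708]]
4 x [-0.0141, -0.0, -0.0142] [0.0, 0.0, 0.0]
```

```bash
python3 -m pendant '[[-0.0088,0,-0.0089,0,0,0,0],[-0.0177,0,-0.0177,0,0,0,0],[-0.0177,0,-0.0177,0,0,0,0],[-0.0177,0,-0.0177,0,0,0,0],[-0.0088,0,-0.0089,0,0,0,0],[0,0,0,0,0,0,0]]'; python3 - <<'E'
from h import *
st(); p,Q=pose([465,85,145],63,45,0); plan(p,Q,16)
E
```

```text
clock: 4.75
position: [445.4, -391.7, 151.5]
ee_rot: [0.082, 0.92, -0.036, 0.381]
contact_force: [0.6, 0.3, -1.4]
gripper_width: 12.5
grasp_force: 58.5
t 4.75 pos [ 445.4 -391.7  151.5] grasp [ 449.6 -392.4  147.3] z [ 0.696 -0.129 -0.707] j [-0.76  0.3  -0.32 -1.03 -0.47 -0.16] F [ 0.6  0.3 -1.4] M [0.35 1.65 0.03] w 12.5 58.5
16 x [-0.0098, 0.0284, 0.01] [-3.25, -0.01, -3.23]
```

```bash
python3 -m pendant '[[-0.0098,0.0284,0.01,-3.25,0,-3.25,0],[-0.0098,0.0284,0.01,-3.25,0,-3.25,0],[-0.0098,0.0284,0.01,-3.25,0,-3.25,0],[-0.0098,0.0284,0.01,-3.25,0,-3.25,0],[-0.0098,0.0284,0.01,-3.25,0,-3.25,0],[-0.0098,0.0284,0.01,-3.25,0,-3.25,0],[-0.0098,0.0284,0.01,-3.25,0,-3.25,0],[-0.0098,0.0284,0.01,-3.25,0,-3.25,0],[-0.0098,0.0284,0.01,-3.25,0,-3.25,0],[-0.0098,0.0284,0.01,-3.25,0,-3.25,0],[-0.0098,0.0284,0.01,-3.25,0,-3.25,0],[-0.0098,0.0284,0.01,-3.25,0,-3.25,0]]'; python3 - <<'E'
from h import *
st(); p,Q=pose([465,85,145],63,45,0); plan(p,Q,5)
E
```

```text
clock: 5.95
position: [515.7, -32.2, 146.0]
ee_rot: [-0.353, 0.855, 0.147, 0.352]
contact_force: [0.2, 0.1, -0.6]
gripper_width: 12.5
grasp_force: 58.5
t 5.95 pos [515.7 -32.2 146. ] grasp [518.7 -29.2 141.7] z [ 0.497  0.5   -0.709] j [-0.23  0.28 -0.37 -1.05 -0.76  0.18] F [ 0.2  0.1 -0.6] M [-1.16  1.14  0.03] w 12.5 58.5
5 x [-0.0086, 0.0223, 0.0077] [-2.52, -0.03, -2.59]
```

```bash
python3 -m pendant '[[-0.0086,0.0223,0.0077,-2.52,0,-2.59,0],[-0.0086,0.0223,0.0077,-2.52,0,-2.59,0],[-0.0086,0.0223,0.0077,-2.52,0,-2.59,0],[-0.0086,0.0223,0.0077,-2.52,0,-2.59,0],[-0.0086,0.0223,0.0077,-2.52,0,-2.59,0],[0,0,0,0,0,0,0]]'; python3 - <<'E'
from h import *
st(); w=shot("wrist");a=shot("side");b=shot("top")
cv2.imwrite("pics/p4.png",np.vstack([crop(w,60,0,540,400,1)[:400,:540],np.hstack([crop(a,280,180,90,65,3),crop(b,240,150,90,65,3)])[:,:540]]))
import pickle; pickle.dump((w,a,b),open("p4.pkl","wb"))
s=arm.read_state(); z=R.from_quat(s["ee_rot"]).apply([0,0,1]); g=s["position"]+6*z
for dz in(-45,0,145): print(dz,[proj(d,g+[0,0,dz]).round(1).tolist() for d in(w,a,b)])
E
```

```text
clock: 6.55
position: [462.6, 81.8, 149.4]
ee_rot: [-0.483, 0.788, 0.2, 0.325]
contact_force: [0.3, 0.1, -2.6]
gripper_width: 12.1
grasp_force: 58.5
t 6.55 pos [462.6  81.8 149.4] grasp [464.5  85.5 145.1] z [ 0.32   0.629 -0.709] j [-0.02  0.23 -0.43 -1.04 -0.83  0.26] F [ 0.3  0.1 -2.6] M [-1.54  0.7  -0.06] w 12.1 58.5
-45 [[[317.6, 189.4]], [[333.4, 232.2]], [[300.5, 218.4]]]
0 [[[317.1, 270.0]], [[334.1, 222.2]], [[300.0, 216.0]]]
145 [[[315.6, 691.5]], [[336.7, 186.7]], [[298.2, 207.5]]]
```

View pics/p4.png

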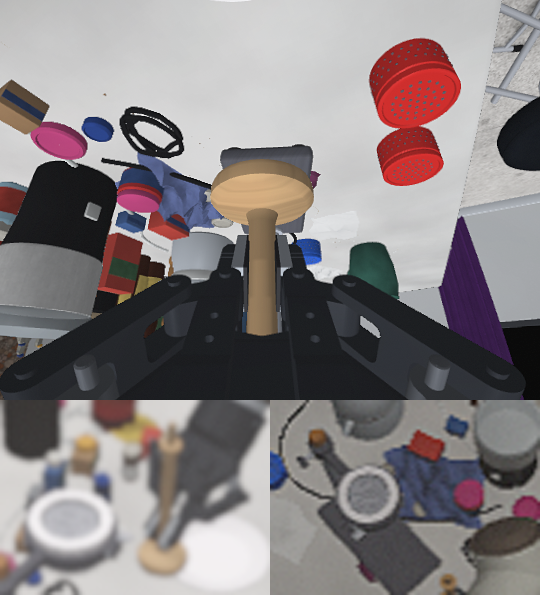

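The wrist view shows the rod upright and centred between the fingers (foot at about (322,190), shank at column 322). The side and top views put the rod's tip within 2 px of where the arm says it is. I'll refine the rim's position now.

```bash
python3 - <<'E'
from h import *
import pickle; w,a,b=pickle.load(open("p4.pkl","rb"))
from scipy.ndimage import map_coordinates as mc
from scipy.optimize import minimize
t=np.linspace(0,2*np.pi,120,endpoint=False)
def ring(d,x,y,z,rr):
    g=d["image"].mean(2).astype(float); v=0
    P=np.vstack([np.c_[x+r*np.cos(t),y+r*np.sin(t),0*t+z] for r in rr]); q=proj(d,P)
    return mc(g,[q[:,1],q[:,0]],order=1).reshape(len(rr),-1)
def best(ds,z,f,x0):
    c=[(f(d,x,y,z),x,y) for d in ds for x in [0] for y in [0]] if 0 else None
    G=[(sum(f(d,x,y,zz) for d in ds),x,y,zz) for x in np.arange(x0[0]-14,x0[0]+14.1,1) for y in np.arange(x0[1]-14,x0[1]+14.1,1) for zz in z]
    return [round(float(v),1) for v in max(G)]
rim=lambda d,x,y,z: 2*ring(d,x,y,z,[30,32,34,36]).mean()-ring(d,x,y,z,[20,23,25.5]).mean()-ring(d,x,y,z,[41,43,45]).clip(0,150).mean()
for n,ds in(("side",[a]),("top",[b])): print(n,best(ds,[273],rim,(525,222)))
print("both",best([a,b],np.arange(263,284,2),rim,(525,222)))
sau=lambda d,x,y,z: ring(d,x,y,z,[62,64]).mean()-ring(d,x,y,z,[68,71]).mean()
for n,ds in(("side",[a]),("top",[b])): print("saucer",n,best(ds,[14],sau,(421,-33)))
E
```

```text
side [124.4, 526.0, 226.0, 273.0]
top [129.2, 524.0, 223.0, 273.0]
both [247.8, 525.0, 224.0, 271.0]
saucer side [15.1, 407.0, -29.0, 14.0]
saucer top [5.8, 417.0, -20.0, 14.0]
```

```bash
python3 - <<'E'
from h import *
import pickle; w,a,b=pickle.load(open("p4.pkl","rb"))
for d,n,(u0,u1,v0,v1) in((a,"side",(326,348,178,240)),(b,"top",(288,310,198,222))):
    im=d["image"].astype(int); m=((im[:,:,0]-im[:,:,2])>22)
    print(n)
    for v in range(v0,v1,1 if n=="top" else 2): print(v,"".join("#" if m[v,u] else "." for u in range(u0,u1)))
g=np.array([464.5,85.5,145.1])
for dz in(-45,-28,0,60,113,119,145): print(dz,[proj(d,g+[0,0,dz]).round(1)[0].tolist() for d in(a,b)])
E
```

```text
side
178 ......................
180 ......................
182 ......................
184 ##....................
186 #####.................
188 #######...##..........
190 ############..........
192 ##############........
194 ####..#########.......
196 .###...########.......
198 .##.....#####.........
200 ........#####.........
202 ........####..........
204 ........####..........
206 ........####..........
208 ........####..........
210 ........####..........
212 ........###...........
214 ........###...........
216 ........###...........
218 ........##............
220 ........##............
222 .......#..............
224 ......................
226 ...###................
228 .######....####.......
230 ################......
232 ################......
234 .##############.......
236 ...###########........
238 ......................
top
198 ......................
199 ......................
200 ......................
201 ......................
202 ......................
203 ......................
204 ......................
205 ......................
206 ......................
207 ......................
208 ..........###.........
209 ........######........
210 ........###.##........
211 .........#####........
212 .........#####........
213 ..........###.........
214 .........##.##........
215 .........#####........
216 .......#..####........
217 .......#....###.......
218 .......#.....#........
219 .......#..............
220 .......###............
221 .......###............
-45 [[333.8, 232.8], [299.9, 218.6]]
-28 [[334.1, 229.1], [299.7, 217.7]]
0 [[334.5, 222.9], [299.4, 216.2]]
60 [[335.5, 208.9], [298.7, 212.9]]
113 [[336.5, 195.7], [298.0, 209.8]]
119 [[336.6, 194.2], [297.9, 209.4]]
145 [[337.1, 187.4], [297.6, 207.8]]
```

```bash
python3 - <<'E'
from h import *
import pickle; w,a,b=pickle.load(open("p4.pkl","rb"))
ra=proj(a,[526,226,273])[0]; rb=proj(b,[524,223,273])[0]
print(onplane(b,rb-[.8,.9],273),onplane(a,ra-[.3,-.3],273),onplane(a,ra-[.3,0.3],273))
print(tri([(a,ra),(b,rb)]))
E
```

```text
[525.99443242 227.4514718 ] [526.4408106  227.38208427] [527.13501131 225.09335079]
(array([525.99743516, 223.73538077, 270.61845056]), np.float64(0.3330076506202886))
```

```bash
python3 -m pendant '[[0.0122,0,0.0122,0,0,0,0],[0.0122,0,0.0122,0,0,0,0],[0.0122,0,0.0122,0,0,0,0],[0.0122,0,0.0122,0,0,0,0],[0,0,0,0,0,0,0]]'; python3 - <<'E'
from h import *
st(); p,Q=pose([522.2,217.3,75.7],63,45,0); plan(p,Q,12)
E
```

```text
clock: 7.2
position: [463.7, 78.8, 79.2]
ee_rot: [-0.481, 0.79, 0.199, 0.324]
contact_force: [-0.6, 0.4, -1.7]
gripper_width: 12.2
grasp_force: 58.5
t 7.2 pos [463.7  78.8  79.2] grasp [465.6  82.6  74.9] z [ 0.322  0.626 -0.71 ] j [-0.08  0.38 -0.46 -1.17 -0.78  0.5 ] F [-0.6  0.4 -1.7] M [-1.51  0.79  0.03] w 12.2 58.5
12 x [-0.0086, 0.0009, 0.0085] [-0.01, -0.02, -0.03]
```

```bash
python3 -m pendant '[[-0.0086,0.0009,0.0085,0,0,0,0],[-0.0086,0.0009,0.0085,0,0,0,0],[-0.0086,0.0009,0.0085,0,0,0,0],[-0.0086,0.0009,0.0085,0,0,0,0],[-0.0086,0.0009,0.0085,0,0,0,0],[-0.0086,0.0009,0.0085,0,0,0,0],[-0.0086,0.0009,0.0085,0,0,0,0],[-0.0086,0.0009,0.0085,0,0,0,0],[-0.0086,0.0009,0.0085,0,0,0,0],[-0.0086,0.0009,0.0085,0,0,0,0],[-0.0086,0.0009,0.0085,0,0,0,0],[-0.0086,0.0009,0.0085,0,0,0,0]]'; python3 - <<'E'
from h import *
st(); p,Q=pose([522.2,217.3,75.7],63,45,0); plan(p,Q,1)
w=shot("wrist");a=shot("side"); cv2.imwrite("pics/p5.png",np.vstack([crop(w,60,0,540,300,1),cv2.resize(crop(a,255,190,100,54,5),(540,290))]))
E
```

```text
clock: 8.4
position: [521.2, 214.9, 82.1]
ee_rot: [-0.482, 0.788, 0.198, 0.326]
contact_force: [-0.4, 0.2, -0.5]
gripper_width: 12.3
grasp_force: 58.5
t 8.4 pos [521.2 214.9  82.1] grasp [523.1 218.7  77.8] z [ 0.323  0.627 -0.709] j [ 0.23  0.42 -0.34 -1.22 -0.61  0.28] F [-0.4  0.2 -0.5] M [-1.44  0.72  0.01] w 12.3 58.5
1 x [0.0027, 0.0002, 0.0003] [-0.2, -0.13, -0.0]
```

View pics/p5.png

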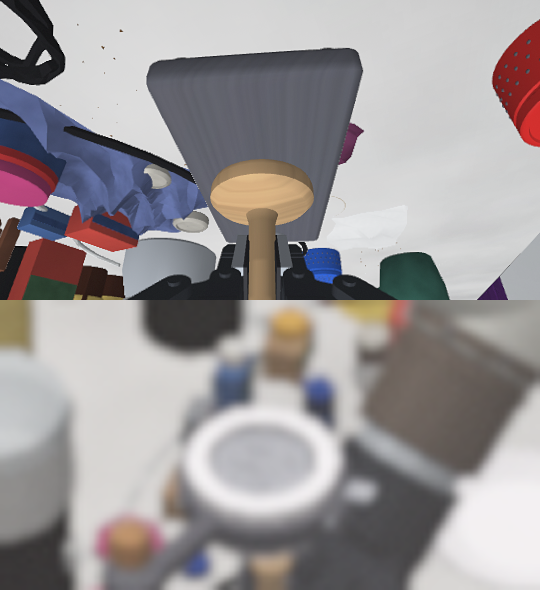

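The dripper rim is still centred at about crop pixel (265,455), and the rod is beneath it, over the base plate. I'll raise it gently.

```bash
python3 -m pendant '[[-0.0014,0,-0.0014,0,0,0,0],[-0.0014,0,-0.0014,0,0,0,0],[-0.0014,0,-0.0014,0,0,0,0],[0,0,0,0,0,0,0]]'; python3 -m pendant '[[-0.0007,0,-0.0007,0,0,0,0],[0,0,0,0,0,0,0]]';python3 -m pendant '[[-0.0007,0,-0.0007,0,0,0,0],[0,0,0,0,0,0,0]]';
```

```text
clock: 8.9
position: [520.9, 213.7, 88.6]
ee_rot: [-0.482, 0.788, 0.198, 0.327]
contact_force: [0.1, 0.2, -1.2]
gripper_width: 12.5
grasp_force: 58.5
clock: 9.1
position: [520.8, 213.9, 89.3]
ee_rot: [-0.482, 0.788, 0.198, 0.326]
contact_force: [1.0, 0.8, -1.3]
gripper_width: 12.1
grasp_force: 58.5
clock: 9.3
position: [520.9, 214.0, 90.1]
ee_rot: [-0.482, 0.788, 0.198, 0.326]
contact_force: [0.0, -0.3, -2.3]
gripper_width: 12.2
grasp_force: 58.5
```

```bash
python3 -m pendant '[[-0.0007,0,-0.0007,0,0,0,0],[0,0,0,0,0,0,0]]';python3 -m pendant '[[-0.0007,0,-0.0007,0,0,0,0],[0,0,0,0,0,0,0]]'
```

```text
clock: 9.5
position: [520.9, 214.1, 91.2]
ee_rot: [-0.482, 0.788, 0.198, 0.326]
contact_force: [0.7, -0.4, -1.5]
gripper_width: 12.4
grasp_force: 58.5
clock: 9.7
position: [520.8, 214.1, 92.2]
ee_rot: [-0.482, 0.788, 0.198, 0.326]
contact_force: [0.7, 0.1, -1.7]
gripper_width: 12.3
grasp_force: 58.5
```

```bash
python3 -m pendant '[[-0.0004,0,-0.0004,0,0,0,0],[0,0,0,0,0,0,0]]';python3 -m pendant '[[-0.0004,0,-0.0004,0,0,0,0],[0,0,0,0,0,0,0]]'
```

```text
clock: 9.9
position: [520.8, 214.1, 92.7]
ee_rot: [-0.482, 0.788, 0.198, 0.326]
contact_force: [-0.8, 0.3, -1.5]
gripper_width: 12.4
grasp_force: 58.5
clock: 10.1
position: [520.8, 214.0, 93.2]
ee_rot: [-0.482, 0.788, 0.198, 0.326]
contact_force: [0.4, 0.2, -1.4]
gripper_width: 12.0
grasp_force: 58.5
```

```bash
python3 -m pendant '[[-0.0007,0,-0.0007,0,0,0,0],[0,0,0,0,0,0,0]]';python3 -m pendant '[[-0.0007,0,-0.0007,0,0,0,0],[0,0,0,0,0,0,0]]'
```

```text
clock: 10.3
position: [520.8, 214.1, 94.3]
ee_rot: [-0.482, 0.788, 0.198, 0.326]
contact_force: [-0.2, -0.4, -0.8]
gripper_width: 12.0
grasp_force: 58.5
clock: 10.5
position: [520.8, 214.1, 95.3]
ee_rot: [-0.482, 0.788, 0.198, 0.326]
contact_force: [0.1, 0.9, -1.0]
gripper_width: 12.2
grasp_force: 58.5
```

```bash
python3 -m pendant '[[-0.0007,0,-0.0007,0,0,0,0],[0,0,0,0,0,0,0]]';python3 -m pendant '[[-0.0004,0,-0.0004,0,0,0,0],[0,0,0,0,0,0,0]]'
```

```text
clock: 10.7
position: [520.8, 214.1, 96.3]
ee_rot: [-0.482, 0.788, 0.198, 0.326]
contact_force: [-0.5, -0.8, -1.7]
gripper_width: 12.3
grasp_force: 58.5
clock: 10.9
position: [520.8, 214.1, 96.8]
ee_rot: [-0.482, 0.788, 0.198, 0.326]
contact_force: [0.4, 0.4, -1.2]
gripper_width: 12.2
grasp_force: 58.5
```

```bash
python3 -m pendant '[[-0.0004,0,-0.0004,0,0,0,0],[0,0,0,0,0,0,0]]';python3 -m pendant '[[-0.0004,0,-0.0004,0,0,0,0],[0,0,0,0,0,0,0]]'
```

```text
clock: 11.1
position: [520.7, 214.0, 97.1]
ee_rot: [-0.482, 0.789, 0.198, 0.326]
contact_force: [0.4, -0.2, -1.8]
gripper_width: 12.6
grasp_force: 58.4
clock: 11.3
position: [520.4, 213.8, 97.2]
ee_rot: [-0.482, 0.789, 0.198, 0.326]
contact_force: [0.9, 0.6, -6.0]
gripper_width: 12.2
grasp_force: 58.4
```

```bash
python3 -m pendant '[[-0.0004,0,-0.0004,0,0,0,0],[0,0,0,0,0,0,0]]';python3 -m pendant '[[-0.0004,0,-0.0004,0,0,0,0],[0,0,0,0,0,0,0]]'
```

```text
clock: 11.5
position: [520.2, 213.7, 97.6]
ee_rot: [-0.482, 0.789, 0.198, 0.325]
contact_force: [0.3, -0.3, -7.5]
gripper_width: 12.1
grasp_force: 58.4
clock: 11.7
position: [520.2, 213.8, 98.4]
ee_rot: [-0.482, 0.789, 0.198, 0.326]
contact_force: [0.1, 0.1, -9.1]
gripper_width: 12.4
grasp_force: 58.6
```

```bash
python3 -m pendant '[[-0.0004,0,-0.0004,0,0,0,0],[0,0,0,0,0,0,0]]';python3 -m pendant '[[-0.0004,0,-0.0004,0,0,0,0],[0,0,0,0,0,0,0]]'
```

```text
clock: 11.9
position: [520.4, 213.9, 99.2]
ee_rot: [-0.482, 0.789, 0.198, 0.326]
contact_force: [-0.7, -0.7, -9.1]
gripper_width: 12.4
grasp_force: 58.6
clock: 12.1
position: [520.5, 214.0, 100.0]
ee_rot: [-0.483, 0.788, 0.198, 0.326]
contact_force: [-1.0, -1.0, -8.9]
gripper_width: 12.6
grasp_force: 58.6
```

```bash
python3 -m pendant '[[-0.0007,0,-0.0007,0,0,0,0],[0,0,0,0,0,0,0]]';python3 -m pendant '[[-0.0007,0,-0.0007,0,0,0,0],[0,0,0,0,0,0,0]]'; python3 - <<'E'
from h import *
st()
E
```

```text
clock: 12.3
position: [520.7, 214.1, 101.2]
ee_rot: [-0.483, 0.788, 0.198, 0.326]
contact_force: [-0.9, -1.6, -8.4]
gripper_width: 12.4
grasp_force: 58.6
clock: 12.5
position: [520.6, 214.0, 102.1]
ee_rot: [-0.482, 0.788, 0.198, 0.326]
contact_force: [-0.8, -1.8, -9.1]
gripper_width: 12.3
grasp_force: 58.7
t 12.5 pos [520.6 214.  102.1] grasp [522.6 217.8  97.8] z [ 0.323  0.627 -0.709] j [ 0.24  0.38 -0.34 -1.17 -0.61  0.21] F [-0.8 -1.8 -9.1] M [-2.98  1.56  0.09] w 12.3 58.7
```

```bash
python3 -m pendant '[[-0.0007,0,-0.0007,0,0,0,0],[-0.0007,0,-0.0007,0,0,0,0],[-0.0007,0,-0.0007,0,0,0,0],[-0.0007,0,-0.0007,0,0,0,0],[0,0,0,0,0,0,0]]'
```

```text
clock: 13.0
position: [520.9, 214.3, 106.5]
ee_rot: [-0.483, 0.788, 0.198, 0.327]
contact_force: [-0.8, -1.9, -8.8]
gripper_width: 12.4
grasp_force: 58.6
```

```bash
python3 -m pendant '[[-0.0007,0,-0.0007,0,0,0,0],[-0.0007,0,-0.0007,0,0,0,0],[-0.0007,0,-0.0007,0,0,0,0],[-0.0007,0,-0.0007,0,0,0,0],[0,0,0,0,0,0,0]]'
```

```text
clock: 13.5
position: [521.0, 214.3, 110.5]
ee_rot: [-0.482, 0.788, 0.198, 0.327]
contact_force: [-1.1, -1.2, -8.6]
gripper_width: 12.0
grasp_force: 58.5
```

```bash
python3 -m pendant '[[-0.0007,0,-0.0007,0,0,0,0],[-0.0007,0,-0.0007,0,0,0,0],[-0.0007,0,-0.0007,0,0,0,0],[-0.0004,0,-0.0004,0,0,0,0],[0,0,0,0,0,0,0],[0,0,0,0,0,0,0]]'; python3 - <<'E'
from h import *
st()
a=shot("side");b=shot("top")
cv2.imwrite("pics/p6.png",np.hstack([crop(a,270,190,65,60,6),crop(b,240,150,65,60,6)]))
import pickle; pickle.dump((a,b),open("p6.pkl","wb"))
E
```

```text
clock: 14.1
position: [520.9, 214.2, 113.8]
ee_rot: [-0.482, 0.788, 0.198, 0.326]
contact_force: [-0.6, -0.7, -9.7]
gripper_width: 12.2
grasp_force: 58.4
t 14.1 pos [520.9 214.2 113.8] grasp [522.8 218.  109.5] z [ 0.324  0.627 -0.708] j [ 0.25  0.36 -0.34 -1.14 -0.62  0.16] F [-0.6 -0.7 -9.7] M [-2.92  1.63  0.01] w 12.2 58.4
```

View pics/p6.png

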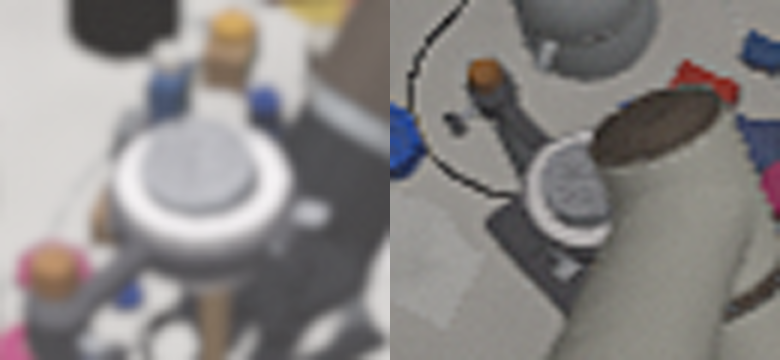

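The cartridge now stands clearly above the rim (side crop (200,165)). I'll add the last 1 mm, then withdraw straight down.

```bash
python3 -m pendant '[[-0.0007,0,-0.0007,0,0,0,0],[0,0,0,0,0,0,0],[0,0,0,0,0,0,0]]'; python3 -m pendant '[[0.002,0,0.002,0,0,0,0],[0.004,0,0.004,0,0,0,0],[0.004,0,0.004,0,0,0,0],[0.004,0,0.004,0,0,0,0],[0.004,0,0.004,0,0,0,0],[0.004,0,0.004,0,0,0,0],[0.001,0,0.001,0,0,0,0],[0,0,0,0,0,0,0]]'; python3 - <<'E'
from h import *
st(); p,Q=pose([465,83,77],63,45,0); plan(p,Q,10)
E
```

```text
clock: 14.5
position: [520.9, 214.2, 114.7]
ee_rot: [-0.482, 0.788, 0.198, 0.326]
contact_force: [-1.4, -1.7, -9.5]
gripper_width: 12.3
grasp_force: 58.5
clock: 15.3
position: [520.8, 213.9, 81.5]
ee_rot: [-0.482, 0.789, 0.198, 0.326]
contact_force: [-0.0, -0.1, -1.7]
gripper_width: 12.1
grasp_force: 58.5
t 15.3 pos [520.8 213.9  81.5] grasp [522.7 217.6  77.3] z [ 0.323  0.627 -0.709] j [ 0.22  0.42 -0.34 -1.22 -0.61  0.29] F [-0.  -0.1 -1.7] M [-1.41  0.77  0.02] w 12.1 58.5
10 x [0.0104, -0.001, -0.0103] [-0.02, -0.02, -0.0]
```

```bash
python3 -m pendant '[[0.0104,-0.001,-0.0103,0,0,0,0],[0.0104,-0.001,-0.0103,0,0,0,0],[0.0104,-0.001,-0.0103,0,0,0,0],[0.0104,-0.001,-0.0103,0,0,0,0],[0.0104,-0.001,-0.0103,0,0,0,0],[0.0104,-0.001,-0.0103,0,0,0,0],[0.0104,-0.001,-0.0103,0,0,0,0],[0.0104,-0.001,-0.0103,0,0,0,0],[0.0104,-0.001,-0.0103,0,0,0,0],[0.0104,-0.001,-0.0103,0,0,0,0],[0,0,0,0,0,0,0]]'; python3 -m pendant '[[-0.0122,0,-0.0122,0,0,0,0],[-0.0122,0,-0.0122,0,0,0,0],[-0.0122,0,-0.0122,0,0,0,0],[-0.0122,0,-0.0122,0,0,0,0],[0,0,0,0,0,0,0]]';  python3 - <<'E'
from h import *
st(); p,Q=pose([448,-392.5,145],-10,45,0); plan(p,Q,17)
E
```

```text
clock: 16.4
position: [462.2, 77.1, 81.7]
ee_rot: [-0.481, 0.789, 0.197, 0.326]
contact_force: [0.2, 0.7, -0.7]
gripper_width: 12.4
grasp_force: 58.6
clock: 16.9
position: [463.7, 79.5, 153.1]
ee_rot: [-0.483, 0.787, 0.197, 0.328]
contact_force: [0.1, 0.1, -1.7]
gripper_width: 12.3
grasp_force: 58.6
t 16.9 pos [463.7  79.5 153.1] grasp [465.7  83.3 148.9] z [ 0.327  0.627 -0.707] j [-0.03  0.22 -0.43 -1.04 -0.83  0.26] F [ 0.1  0.1 -1.7] M [-1.51  0.73 -0.07] w 12.3 58.6
17 x [0.011, -0.0255, -0.0106] [3.02, 0.02, 3.05]
```

```bash
python3 -m pendant '[[0.011,-0.0255,-0.0106,3.02,0,3.05,0],[0.011,-0.0255,-0.0106,3.02,0,3.05,0],[0.011,-0.0255,-0.0106,3.02,0,3.05,0],[0.011,-0.0255,-0.0106,3.02,0,3.05,0],[0.011,-0.0255,-0.0106,3.02,0,3.05,0],[0.011,-0.0255,-0.0106,3.02,0,3.05,0],[0.011,-0.0255,-0.0106,3.02,0,3.05,0],[0.011,-0.0255,-0.0106,3.02,0,3.05,0],[0.011,-0.0255,-0.0106,3.02,0,3.05,0],[0.011,-0.0255,-0.0106,3.02,0,3.05,0],[0.011,-0.0255,-0.0106,3.02,0,3.05,0],[0.011,-0.0255,-0.0106,3.02,0,3.05,0]]'; python3 - <<'E'
from h import *
st(); p,Q=pose([448,-392.5,145],-10,45,0); plan(p,Q,6)
E
```

```text
clock: 18.1
position: [512.1, -262.8, 146.4]
ee_rot: [-0.09, 0.92, 0.038, 0.38]
contact_force: [0.4, -0.2, -0.4]
gripper_width: 12.2
grasp_force: 58.6
t 18.1 pos [ 512.1 -262.8  146.4] grasp [ 516.2 -261.9  142.2] z [ 0.692  0.138 -0.709] j [-0.57  0.31 -0.31 -1.05 -0.6  -0.01] F [ 0.4 -0.2 -0.4] M [-0.25  1.63  0.03] w 12.2 58.6
6 x [0.0084, -0.0211, -0.009] [2.51, -0.03, 2.48]
```

```bash
python3 -m pendant '[[0.0084,-0.0211,-0.009,2.51,0,2.48,0],[0.0084,-0.0211,-0.009,2.51,0,2.48,0],[0.0084,-0.0211,-0.009,2.51,0,2.48,0],[0.0084,-0.0211,-0.009,2.51,0,2.48,0],[0.0084,-0.0211,-0.009,2.51,0,2.48,0],[0.0084,-0.0211,-0.009,2.51,0,2.48,0],[0,0,0,0,0,0,0]]'; python3 - <<'E'
from h import *
st(); p,Q=pose([448,-392.5,48.7],-10,45,0); plan(p,Q,6)
s=arm.read_state();print(R.from_quat(s["ee_rot"]).as_matrix().round(3).tolist())
E
```

```text
clock: 18.8
position: [443.3, -391.7, 149.2]
ee_rot: [0.08, 0.921, -0.034, 0.38]
contact_force: [0.8, 0.7, -1.9]
gripper_width: 12.2
grasp_force: 58.7
t 18.8 pos [ 443.3 -391.7  149.2] grasp [ 447.5 -392.5  144.9] z [ 0.694 -0.123 -0.709] j [-0.77  0.3  -0.32 -1.03 -0.47 -0.15] F [ 0.8  0.7 -1.9] M [0.39 1.65 0.04] w 12.2 58.7
6 x [0.0113, 0.0, 0.0114] [-0.01, -0.03, 0.01]
[[-0.699, 0.173, 0.694], [0.122, 0.985, -0.123], [-0.705, -0.001, -0.709]]
```

```bash
python3 -m pendant '[[0.0113,0,0.0114,0,0,0,0],[0.0113,0,0.0114,0,0,0,0],[0.0113,0,0.0114,0,0,0,0],[0.0113,0,0.0114,0,0,0,0],[0.0113,0,0.0114,0,0,0,0],[0.0113,0,0.0114,0,0,0,0],[0,0,0,0,0,0,0]]'; python3 -m pendant '[[0.0007,0,0.0007,0,0,0,0],[0.0007,0,0.0007,0,0,0,0],[0,0,0,0,0,0,0]]'; python3 -m pendant '[[0.0005,0,0.0005,0,0,0,0],[0,0,0,0,0,0,0]]'
```

```text
clock: 19.5
position: [444.6, -390.3, 51.3]
ee_rot: [0.08, 0.921, -0.032, 0.379]
contact_force: [-0.2, 0.3, -0.5]
gripper_width: 12.4
grasp_force: 58.9
clock: 19.8
position: [445.7, -391.0, 53.0]
ee_rot: [0.078, 0.921, -0.034, 0.381]
contact_force: [0.1, 0.1, -1.1]
gripper_width: 12.1
grasp_force: 58.9
clock: 20.0
position: [445.6, -391.0, 52.1]
ee_rot: [0.078, 0.921, -0.034, 0.381]
contact_force: [0.5, -0.7, -1.5]
gripper_width: 12.7
grasp_force: 58.9
```

```bash
python3 -m pendant '[[0.0007,0,0.0007,0,0,0,0],[0,0,0,0,0,0,0]]'; python3 -m pendant '[[0.0005,0,0.0005,0,0,0,0],[0,0,0,0,0,0,0]]'; python3 -m pendant '[[0.0004,0,0.0004,0,0,0,0],[0,0,0,0,0,0,0]]'
```

```text
clock: 20.2
position: [445.3, -391.1, 50.7]
ee_rot: [0.079, 0.921, -0.034, 0.381]
contact_force: [-0.4, -0.9, -1.0]
gripper_width: 12.5
grasp_force: 58.9
clock: 20.4
position: [445.4, -391.2, 50.1]
ee_rot: [0.079, 0.921, -0.034, 0.381]
contact_force: [-0.2, -0.1, 0.2]
gripper_width: 12.4
grasp_force: 59.1
clock: 20.6
position: [445.6, -391.3, 50.0]
ee_rot: [0.079, 0.921, -0.034, 0.381]
contact_force: [-1.6, 0.3, 3.4]
gripper_width: 12.2
grasp_force: 59.3
```

```bash
python3 -m pendant '[[0,0,0,0,0,0,0.03],[0,0,0,0,0,0,0.06],[0,0,0,0,0,0,0.0854],[0,0,0,0,0,0,0.0854],[0,0,0,0,0,0,0.0854],[0,0,-0.01,0,0,0,0.0854],[0,0,-0.02,0,0,0,0.0854],[0,0,-0.03,0,0,0,0.0854],[0,0,-0.03,0,0,0,0.0854],[0,0,-0.03,0,0,0,0.0854],[0,0,-0.02,0,0,0,0.0854],[0,0,0,0,0,0,0.0854]]'; python3 - <<'E'
from h import *
st(); w=shot("wrist"); cv2.imwrite("pics/w7.png",crop(w,160,60,400,340,1))
for tgt in([420,-100,320],):
  p,Q=pose(tgt,20,0,0); plan(p,Q,14)
  p,Q=pose(tgt,20,0,0,yaw=90); plan(p,Q,14)
E
```

```text
clock: 21.8
position: [346.9, -374.1, 151.2]
ee_rot: [0.078, 0.92, -0.036, 0.382]
contact_force: [0.4, 0.6, 0.7]
gripper_width: 85.3
grasp_force: 0.0
t 21.8 pos [ 346.9 -374.1  151.2] grasp [ 351.1 -374.9  147. ] z [ 0.697 -0.125 -0.706] j [-0.94  0.21 -0.44 -1.1  -0.58  0.06] F [0.4 0.6 0.7] M [0.22 1.36 0.01] w 85.3 0.0
14 x [-0.0118, 0.0184, -0.0096] [-0.85, 3.14, -2.01]
14 x [0.003, 0.0212, -0.0139] [1.67, 2.92, 4.07]
```

View pics/w7.png

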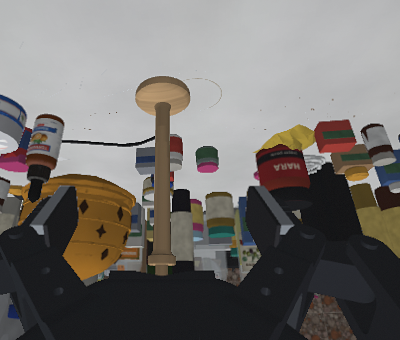

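The rod stands upright and alone (foot at (163,95) in the crop). Now I'll move to hover over the dripper.

```bash
python3 - <<'E'
from h import *
p,Q=pose([524,224,394],23,0,0); plan(p,Q,22)
E
```

```text
22 x [-0.0153, 0.0256, -0.0072] [-0.6, 1.99, -1.41]
```

```bash
python3 -m pendant '[[-0.0153,0.0256,-0.0072,-0.6,2,-1.4,0.0854],[-0.0153,0.0256,-0.0072,-0.6,2,-1.4,0.0854],[-0.0153,0.0256,-0.0072,-0.6,2,-1.4,0.0854],[-0.0153,0.0256,-0.0072,-0.6,2,-1.4,0.0854],[-0.0153,0.0256,-0.0072,-0.6,2,-1.4,0.0854],[-0.0153,0.0256,-0.0072,-0.6,2,-1.4,0.0854],[-0.0153,0.0256,-0.0072,-0.6,2,-1.4,0.0854],[-0.0153,0.0256,-0.0072,-0.6,2,-1.4,0.0854],[-0.0153,0.0256,-0.0072,-0.6,2,-1.4,0.0854],[-0.0153,0.0256,-0.0072,-0.6,2,-1.4,0.0854],[-0.0153,0.0256,-0.0072,-0.6,2,-1.4,0.0854],[-0.0153,0.0256,-0.0072,-0.6,2,-1.4,0.0854]]'; python3 - <<'E'
from h import *
st(); p,Q=pose([524,224,394],23,0,0); plan(p,Q,12)
E
```

```text
clock: 23.05
position: [457.4, -71.4, 304.6]
ee_rot: [-0.071, 0.981, -0.014, 0.18]
contact_force: [0.8, -0.3, 0.0]
gripper_width: 85.2
grasp_force: 0.0
t 23.05 pos [457.4 -71.4 304.6] grasp [459.5 -71.4 298.9] z [ 0.355 -0.001 -0.935] j [ 0.25 -0.1  -0.55  0.13 -0.78 -1.75] F [ 0.8 -0.3  0. ] M [-0.01  0.61  0.04] w 85.2 0.0
12 x [-0.0132, 0.0221, -0.0064] [-0.47, 1.67, -1.22]
```

```bash
python3 -m pendant '[[-0.0132,0.0221,-0.0064,-0.5,1.67,-1.2,0.0854],[-0.0132,0.0221,-0.0064,-0.5,1.67,-1.2,0.0854],[-0.0132,0.0221,-0.0064,-0.5,1.67,-1.2,0.0854],[-0.0132,0.0221,-0.0064,-0.5,1.67,-1.2,0.0854],[-0.0132,0.0221,-0.0064,-0.5,1.67,-1.2,0.0854],[-0.0132,0.0221,-0.0064,-0.5,1.67,-1.2,0.0854],[-0.0132,0.0221,-0.0064,-0.5,1.67,-1.2,0.0854],[-0.0132,0.0221,-0.0064,-0.5,1.67,-1.2,0.0854],[-0.0132,0.0221,-0.0064,-0.5,1.67,-1.2,0.0854],[-0.0132,0.0221,-0.0064,-0.5,1.67,-1.2,0.0854],[-0.0132,0.0221,-0.0064,-0.5,1.67,-1.2,0.0854],[-0.0132,0.0221,-0.0064,-0.5,1.67,-1.2,0.0854]]'; python3 - <<'E'
from h import *
import pickle
st(); p,Q=pose([524,224,394],23,0,0); plan(p,Q,2)
w=shot("wrist"); cv2.imwrite("pics/w8.png",w["image"][:,:,::-1]); pickle.dump(w,open("w8.pkl","wb"))
for P in([526,226,273],[526,226,288],[421,-33,6]): print(P,proj(w,P))
E
```

```text
clock: 24.25
position: [524.3, 224.2, 400.3]
ee_rot: [-0.198, 0.98, 0.003, -0.0]
contact_force: [0.5, -1.7, 0.9]
gripper_width: 85.5
grasp_force: 0.0
t 24.25 pos [524.3 224.2 400.3] grasp [524.2 224.2 394.3] z [-0.002  0.005 -1.   ] j [ 0.69  0.23  0.14 -0.01 -1.48 -1.86] F [ 0.5 -1.7  0.9] M [-0.03 -0.04 -0.02] w 85.5 0.0
2 x [0.0001, -0.0, 0.0002] [0.16, 0.02, -0.07]
[526, 226, 273] [[322.42735487 200.87054745]]
[526, 226, 288] [[322.58399472 206.03082413]]
[421, -33, 6] [[199.48314376  37.54827254]]
```

View pics/w8.png

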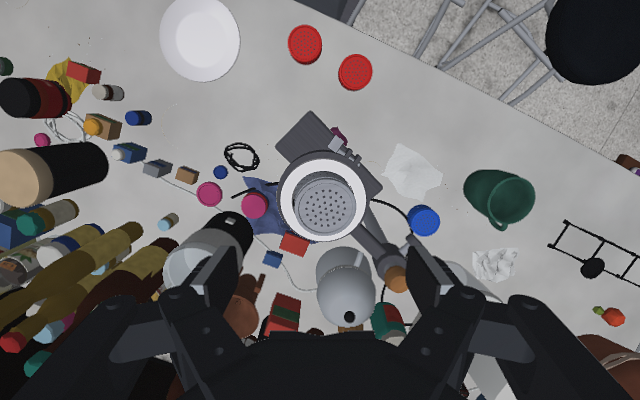

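The wrist view shows the cartridge raised in the dripper at about (326,203), the rim centred at (323,201), and the saucer at (200,38). That is more than the 10 pictures I was allowed to view, so from here I measure by code only.

```bash
cat > fit.py <<'E'
from h import *
from scipy.ndimage import map_coordinates as mc
t=np.linspace(0,2*np.pi,180,endpoint=False)
def ring(d,x,y,z,rr):
    g=d["image"].mean(2).astype(float)
    P=np.vstack([np.c_[x+r*np.cos(t),y+r*np.sin(t),0*t+z] for r in rr]); q=proj(d,P)
    return mc(g,[q[:,1],q[:,0]],order=1,mode="nearest")
def best(d,z,f,x0,n=12):
    v=max((f(d,x,y,zz),x,y,zz) for x in np.arange(x0[0]-n,x0[0]+n+.1) for y in np.arange(x0[1]-n,x0[1]+n+.1) for zz in z); return [round(float(q),1) for q in v]
rimf=lambda d,x,y,z: ring(d,x,y,z,[36.5,37.5]).mean()-ring(d,x,y,z,[39.5,40.5]).clip(0,170).mean()
carf=lambda d,x,y,z: ring(d,x,y,z,[27.3,28]).mean()-ring(d,x,y,z,[25,26]).mean()
sauf=lambda d,x,y,z: ring(d,x,y,z,[64,65]).mean()-ring(d,x,y,z,[67,68.5]).mean()
E
python3 - <<'E'
from fit import *
import pickle; w=pickle.load(open("w8.pkl","rb"))
s=arm.read_state(); Q=R.from_quat(s["ee_rot"]); print("TCP axis proj at z 288:",proj(w,[524.2,224.2,288]),"mid pads",proj(w,s["position"]))
print("rim",best(w,[273],rimf,(526,226))); print("car",best(w,[284,286,288,290],carf,(526,226))); print("sau",best(w,[14],sauf,(421,-33)))
print(Q.as_matrix().round(3).tolist(), w["xyz"])
E
```

```text
TCP axis proj at z 288: [[321.4403304  203.35008775]] mid pads [[327.85272328 280.63063573]]
rim [123.6, 526.0, 226.0, 273.0]
car [69.4, 522.0, 225.0, 290.0]
sau [24.9, 423.0, -31.0, 14.0]
[[-0.92, -0.391, -0.001], [-0.391, 0.92, 0.007], [-0.002, 0.006, -1.0]] [458.93707729 195.34295301 517.38613694]
```

```bash
python3 - <<'E'
from h import *
s=arm.read_state(); p,Q=pose([525.8,226,306],23,0,0); plan(p,Q,8)
E
```

```text
8 x [0.0001, -0.0002, 0.011] [0.05, 0.01, 0.0]
```

```bash
python3 -m pendant '[[0.0001,-0.0002,0.011,0,0,0,0.0854],[0.0001,-0.0002,0.011,0,0,0,0.0854],[0.0001,-0.0002,0.011,0,0,0,0.0854],[0.0001,-0.0002,0.011,0,0,0,0.0854],[0.0001,-0.0002,0.011,0,0,0,0.0854],[0.0001,-0.0002,0.011,0,0,0,0.0854],[0.0001,-0.0002,0.011,0,0,0,0.0854],[0.0001,-0.0002,0.011,0,0,0,0.075],[0,0,0,0,0,0,0.07],[0,0,0,0,0,0,0.065],[0,0,0,0,0,0,0.065]]'; python3 - <<'E'
from fit import *
st(); w=shot("wrist"); s=arm.read_state()
print("rim",best(w,[273],rimf,(526,226),6)); print("mid",proj(w,s["position"]),w["cx"])
p,Q=pose([525.8,226,292],23,0,0); plan(p,Q,5)
E
```

```text
clock: 25.4
position: [524.5, 221.3, 314.2]
ee_rot: [-0.197, 0.98, 0.003, 0.002]
contact_force: [1.2, 0.5, 0.9]
gripper_width: 65.4
grasp_force: 0.0
t 25.4 pos [524.5 221.3 314.2] grasp [524.5 221.3 308.2] z [ 0.003  0.007 -1.   ] j [ 0.68  0.25 -0.04 -0.   -1.27 -1.85] F [1.2 0.5 0.9] M [-0.01  0.01  0.02] w 65.4 0.0
rim [99.8, 526.0, 226.0, 273.0]
mid [[322.66354181 275.54533426]] 321.51066253041006
5 x [-0.0006, 0.0008, 0.0033] [0.06, 0.07, -0.05]
```

```bash
python3 -m pendant '[[-0.0006,0.0008,0.0033,0,0,0,0.063],[-0.0006,0.0008,0.0033,0,0,0,0.062],[-0.0006,0.0008,0.0033,0,0,0,0.062],[-0.0006,0.0008,0.0033,0,0,0,0.062],[-0.0006,0.0008,0.0033,0,0,0,0.062],[0,0,0,0,0,0,0.062],[0,0,0,0,0,0,0.062]]'; python3 - <<'E'
from fit import *
st(); w=shot("wrist"); s=arm.read_state(); st()
print("rim",best(w,[273],rimf,(526,226),6)); print("mid",proj(w,s["position"]))
p,Q=pose([526,226,291.5],23,0,0); plan(p,Q,2)
E
```

```text
clock: 26.15
position: [525.4, 226.0, 297.0]
ee_rot: [-0.197, 0.98, 0.003, 0.002]
contact_force: [-0.0, 1.1, 0.6]
gripper_width: 62.3
grasp_force: 0.0
t 26.15 pos [525.4 226.  297. ] grasp [525.5 226.  291. ] z [ 0.002  0.006 -1.   ] j [ 0.69  0.27 -0.06 -0.   -1.24 -1.86] F [-0.   1.1  0.6] M [-0.02  0.02  0.  ] w 62.3 0.0
t 26.2 pos [525.5 226.  297.2] grasp [525.5 226.  291.2] z [ 0.002  0.006 -1.   ] j [ 0.69  0.27 -0.06 -0.   -1.24 -1.86] F [-0.6  0.5  0.5] M [0.04 0.05 0.02] w 62.0 0.0
rim [86.5, 526.0, 226.0, 273.0]
mid [[322.55800089 275.76392667]]
2 x [-0.0002, -0.0001, -0.0002] [0.13, 0.12, -0.12]
```

Well centred, with no contact yet. I'll close in small steps and watch the side force.

```bash
python3 -m pendant '[[0,0,0,0,0,0,0.058],[0,0,0,0,0,0,0.057],[0,0,0,0,0,0,0.057]]'; python3 -m pendant '[[0,0,0,0,0,0,0.056],[0,0,0,0,0,0,0.055],[0,0,0,0,0,0,0.055]]'; python3 -m pendant '[[0,0,0,0,0,0,0.0545],[0,0,0,0,0,0,0.054],[0,0,0,0,0,0,0.054]]'
```

```text
clock: 26.5
position: [525.4, 226.2, 297.3]
ee_rot: [-0.197, 0.98, 0.003, 0.002]
contact_force: [-0.6, 1.0, 0.8]
gripper_width: 57.2
grasp_force: 0.6
clock: 26.8
position: [525.5, 226.2, 297.3]
ee_rot: [-0.197, 0.98, 0.003, 0.002]
contact_force: [-0.7, 1.6, 1.5]
gripper_width: 55.1
grasp_force: 1.0
clock: 27.1
position: [525.5, 226.5, 297.4]
ee_rot: [-0.198, 0.98, 0.003, 0.002]
contact_force: [-3.2, 3.9, 3.6]
gripper_width: 54.4
grasp_force: 2.2
```

```bash
python3 -m pendant '[[0,0.0007,-0.0005,0,0,0,0.054],[0,0,0,0,0,0,0.054]]'; python3 -m pendant '[[0,0.0,0,0,0,0,0.0535],[0,0,0,0,0,0,0.053],[0,0,0,0,0,0,0.053]]'
```

```text
clock: 27.3
position: [525.3, 226.7, 297.5]
ee_rot: [-0.197, 0.98, 0.003, 0.002]
contact_force: [-1.1, 2.6, 2.0]
gripper_width: 54.1
grasp_force: 1.4
clock: 27.6
position: [525.2, 226.8, 297.7]
ee_rot: [-0.197, 0.98, 0.003, 0.002]
contact_force: [-2.0, 4.2, 3.1]
gripper_width: 53.2
grasp_force: 3.9
```

```bash
python3 -m pendant '[[0,0.0006,0,0,0,0,0.053],[0,0,0,0,0,0,0.0525]]'; python3 -m pendant '[[0,0.0004,0,0,0,0,0.052],[0,0,0,0,0,0,0.0515],[0,0,0,0,0,0,0.0515]]'
```

```text
clock: 27.8
position: [525.1, 227.0, 297.7]
ee_rot: [-0.197, 0.98, 0.002, 0.002]
contact_force: [-0.6, 2.5, 2.7]
gripper_width: 52.5
grasp_force: 8.8
clock: 28.1
position: [524.9, 227.1, 297.8]
ee_rot: [-0.197, 0.98, 0.002, 0.002]
contact_force: [1.1, 0.4, 3.2]
gripper_width: 51.9
grasp_force: 22.2
```

```bash
python3 -m pendant '[[0,0,0,0,0,0,0.05],[0,0,0,0,0,0,0.045],[0,0,0,0,0,0,0.04],[0,0,0,0,0,0,0.03],[0,0,0,0,0,0,0.03]]'; python3 -m pendant '[[0,0,-0.001,0,0,0,0.03],[0,0,-0.001,0,0,0,0.03],[0,0,-0.001,0,0,0,0.03]]'
```

```text
clock: 28.6
position: [524.7, 227.2, 297.1]
ee_rot: [-0.197, 0.98, 0.002, 0.001]
contact_force: [2.2, -2.0, -0.5]
gripper_width: 50.6
grasp_force: 62.0
clock: 28.9
position: [523.6, 227.5, 298.5]
ee_rot: [-0.197, 0.98, 0.003, -0.001]
contact_force: [0.8, 1.4, -8.5]
gripper_width: 50.2
grasp_force: 63.2
```

```bash
python3 -m pendant '[[0,0,-0.001,0,0,0,0.03],[0,0,-0.001,0,0,0,0.03],[0,0,-0.0015,0,0,0,0.03],[0,0,-0.002,0,0,0,0.03],[0,0,-0.002,0,0,0,0.03]]'; python3 -m pendant '[[0,0,-0.003,0,0,0,0.03],[0,0,-0.004,0,0,0,0.03],[0,0,-0.005,0,0,0,0.03],[0,0,-0.008,0,0,0,0.03],[0,0,-0.01,0,0,0,0.03],[0,0,-0.01,0,0,0,0.03],[0,0,-0.01,0,0,0,0.03],[0,0,0,0,0,0,0.03]]'
```

```text
clock: 29.4
position: [524.6, 227.6, 308.3]
ee_rot: [-0.197, 0.98, 0.003, 0.002]
contact_force: [-0.2, 0.5, -8.3]
gripper_width: 50.3
grasp_force: 63.2
clock: 30.2
position: [525.3, 227.5, 360.4]
ee_rot: [-0.197, 0.98, 0.003, 0.004]
contact_force: [0.4, 0.5, -0.4]
gripper_width: 50.1
grasp_force: 64.0
```

```bash
python3 - <<'E'
from h import *
s=arm.read_state(); Q=R.from_quat(s["ee_rot"]); p1,Q1=pose([422,-32,344],23,0,0); plan(p1,Q1,10)
E
```

```text
10 x [0.0196, -0.0199, 0.0009] [0.03, 0.05, -0.02]
```

```bash
python3 -m pendant '[[0.01,-0.01,0,0,0,0,0.03],[0.0196,-0.0199,0.001,0,0,0,0.03],[0.0196,-0.0199,0.001,0,0,0,0.03],[0.0196,-0.0199,0.001,0,0,0,0.03],[0.0196,-0.0199,0.001,0,0,0,0.03],[0.0196,-0.0199,0.001,0,0,0,0.03],[0.0196,-0.0199,0.001,0,0,0,0.03],[0.0196,-0.0199,0.001,0,0,0,0.03],[0.0196,-0.0199,0.001,0,0,0,0.03],[0.0196,-0.0199,0.001,0,0,0,0.03],[0.01,-0.01,0,0,0,0,0.03],[0,0,0,0,0,0,0.03]]'; python3 -m pendant '[[0,0,0.02,0,0,0,0.03],[0,0,0.03,0,0,0,0.03],[0,0,0.04,0,0,0,0.03],[0,0,0.04,0,0,0,0.03],[0,0,0.03,0,0,0,0.03],[0,0,0.02,0,0,0,0.03],[0,0,0,0,0,0,0.03],[0,0,0,0,0,0,0.03]]';python3 - <<'E'
from fit import *
st(); w=shot("wrist"); st()
import pickle; pickle.dump(w,open("w9.pkl","wb"))
c=proj(w,[[422,-32,14],[422-66,-32,14],[422+66,-32,14],[422,34,14],[422,-98,14]]); print(c.round(0).tolist())
print("sau",best(w,[14],sauf,(422,-32),8))
# edge by azimuth
g=w["image"].mean(2)
for f in(best,):
  pass
p,Q=pose([422,-32,60],23,0,0); plan(p,Q,6)
E
```

```text
clock: 31.4
position: [419.4, -33.8, 347.2]
ee_rot: [-0.196, 0.981, 0.003, 0.001]
contact_force: [0.7, -0.5, -0.0]
gripper_width: 50.1
grasp_force: 64.0
clock: 32.2
position: [421.6, -30.8, 167.7]
ee_rot: [-0.198, 0.98, 0.002, 0.002]
contact_force: [-0.2, 0.3, -0.9]
gripper_width: 50.4
grasp_force: 64.0
t 32.2 pos [421.6 -30.8 167.7] grasp [421.7 -30.8 161.7] z [ 0.002  0.006 -1.   ] j [ 0.31  0.13 -0.59 -0.01 -0.84 -1.48] F [-0.2  0.3 -0.9] M [-0.07 -0.01 -0.02] w 50.4 64.0
t 32.25 pos [422.1 -30.8 168.4] grasp [422.1 -30.7 162.4] z [ 0.004  0.006 -1.   ] j [ 0.31  0.13 -0.59 -0.01 -0.84 -1.48] F [ 0.5 -0.  -1.1] M [ 0.01 -0.03  0.04] w 50.5 64.0
[[320.0, 190.0], [348.0, 126.0], [296.0, 247.0], [381.0, 215.0], [256.0, 164.0]]
sau [21.6, 425.0, -30.0, 14.0]
6 x [0.0002, -0.0002, 0.0171] [0.04, 0.06, -0.03]
```

```bash
python3 - <<'E'
from h import *
import pickle
from scipy.ndimage import map_coordinates as mc
rr=np.arange(56,78,.25)
def run(w,name,c0=(422,-32)):
    g=cv2.GaussianBlur(w["image"].mean(2).astype(np.float32),(0,0),.7); pts=[]; S=[]
    for th in np.radians(np.arange(0,360,6)):
        q=proj(w,np.c_[c0[0]+rr*np.cos(th),c0[1]+rr*np.sin(th),0*rr+14]); v=mc(g,[q[:,1],q[:,0]],order=1)
        d=v[8:]-v[:-8]; k=d.argmin(); pts.append((c0[0]+rr[k+4]*np.cos(th),c0[1]+rr[k+4]*np.sin(th))); S.append((int(np.degrees(th).round()),rr[k+4],int(d[k])))
    P=np.array(pts); r=least_squares(lambda c:np.hypot(*(P-c[:2]).T)-65.5,[422,-32],loss="cauchy",f_scale=1); res=np.abs(r.fun)
    print(name,r.x.round(1),"inliers",(np.abs(np.hypot(*(P-r.x).T)-65.5)<1.5).sum(),"of 60"); return S
S=run(pickle.load(open("w9.pkl","rb")),"w9"); print(S[::3])
run(pickle.load(open("w8.pkl","rb")),"w8")
E
```

```text
w9 [424. -30.] inliers 45 of 60
[(0, np.float64(76.75), -33), (18, np.float64(76.75), -13), (36, np.float64(76.75), -2), (54, np.float64(57.75), -1), (72, np.float64(76.75), -44), (90, np.float64(67.25), -30), (108, np.float64(67.0), -30), (126, np.float64(66.0), -28), (144, np.float64(65.0), -37), (162, np.float64(64.0), -41), (180, np.float64(63.25), -48), (198, np.float64(62.75), -41), (216, np.float64(62.5), -35), (234, np.float64(62.75), -29), (252, np.float64(63.0), -21), (270, np.float64(63.25), -13), (288, np.float64(64.25), -11), (306, np.float64(64.5), -9), (324, np.float64(65.25), -12), (342, np.float64(73.5), -34)]
w8 [423.1 -30.6] inliers 46 of 60
```

```bash
python3 -m pendant '[[-0.0003,0,0.015,0,0,0,0.03],[-0.0003,0,0.02,0,0,0,0.03],[0,0,0.02,0,0,0,0.03],[0,0,0.02,0,0,0,0.03],[0,0,0.015,0,0,0,0.03],[0,0,0.01,0,0,0,0.03],[0,0,0.005,0,0,0,0.03],[0,0,0,0,0,0,0.03],[0,0,0,0,0,0,0.03]]';python3 - <<'E'
from h import *
st(); p,Q=pose([422.9,-30.7,46],23,0,0); plan(p,Q,5)
E
```

```text
clock: 33.15
position: [422.4, -30.2, 63.0]
ee_rot: [-0.197, 0.98, 0.003, 0.002]
contact_force: [-0.2, 0.6, -0.6]
gripper_width: 50.4
grasp_force: 64.0
t 33.15 pos [422.4 -30.2  63. ] grasp [422.5 -30.1  57. ] z [ 0.004  0.006 -1.   ] j [ 0.31  0.31 -0.71 -0.01 -0.54 -1.48] F [-0.2  0.6 -0.6] M [ 0.02 -0.    0.  ] w 50.4 64.0
5 x [-0.0, -0.0001, 0.0022] [0.05, 0.07, -0.04]
```

```bash
python3 -m pendant '[[0,0,0.003,0,0,0,0.03],[0,0,0.003,0,0,0,0.03],[0,0,0.003,0,0,0,0.03],[0,0,0,0,0,0,0.03],[0,0,0,0,0,0,0.03]]';python3 -m pendant '[[0,0,0.0015,0,0,0,0.03],[0,0,0.0,0,0,0,0.03]]';python3 -m pendant '[[0,0,0.0015,0,0,0,0.03],[0,0,0.0,0,0,0,0.03]]'
```

```text
clock: 33.65
position: [421.6, -30.5, 54.1]
ee_rot: [-0.198, 0.98, 0.003, 0.001]
contact_force: [-2.8, 0.2, 10.1]
gripper_width: 50.5
grasp_force: 65.2
clock: 33.85
position: [421.3, -30.7, 53.7]
ee_rot: [-0.198, 0.98, 0.002, 0.001]
contact_force: [-7.4, -0.9, 24.1]
gripper_width: 50.5
grasp_force: 66.6
clock: 34.05
position: [421.2, -30.8, 53.3]
ee_rot: [-0.198, 0.98, 0.002, 0.001]
contact_force: [-10.9, -0.6, 36.2]
gripper_width: 50.4
grasp_force: 68.0
```

```bash
python3 -m pendant '[[0,0,0.001,0,0,0,0.03],[0,0,0.0,0,0,0,0.03]]';python3 -m pendant '[[0,0,0.0007,0,0,0,0.03],[0,0,0.0,0,0,0,0.03]]'
```

```text
clock: 34.25
position: [421.1, -30.9, 53.2]
ee_rot: [-0.199, 0.98, 0.002, 0.001]
contact_force: [-13.5, -1.5, 46.7]
gripper_width: 50.3
grasp_force: 69.0
clock: 34.45
position: [421.1, -31.0, 53.0]
ee_rot: [-0.199, 0.98, 0.002, 0.001]
contact_force: [-15.4, -1.6, 53.2]
gripper_width: 50.3
grasp_force: 69.8
```

Contact came about 6 mm higher than expected, so I pressed too hard. I'll ease off and check for tilt before releasing.

```bash
python3 -m pendant '[[0,0,-0.0025,0,0,0,0.03],[0,0,-0.0022,0,0,0,0.03],[0,0,0,0,0,0,0.03],[0,0,0,0,0,0,0.03]]'; python3 - <<'E'
from h import *
st()
a=shot("side"); w=shot("wrist")
# silhouette of cartridge in side view: cols/rows of mid-grey on white saucer
im=a["image"].astype(int); g=im.mean(2)
c=proj(a,[[422,-31,6],[422,-31,39]]); print(c.round(1).tolist())
u,v=int(c[0,0]),int(c[0,1])
for r in range(v-22,v+16,1): print(r," ".join(f"{int(g[r,q]):3d}" for q in range(u-20,u+22,2)))
E
```

```text
clock: 34.85
position: [421.6, -30.5, 54.0]
ee_rot: [-0.198, 0.98, 0.003, 0.001]
contact_force: [-3.1, -0.4, 13.5]
gripper_width: 49.9
grasp_force: 65.5
t 34.85 pos [421.6 -30.5  54. ] grasp [421.6 -30.5  48. ] z [ 0.002  0.005 -1.   ] j [ 0.31  0.33 -0.72 -0.01 -0.51 -1.48] F [-3.1 -0.4 13.5] M [0.1  1.06 0.08] w 49.9 65.5
[[351.5, 231.5], [352.3, 224.9]]
209 209 210 211 211 210 210 210 211 191 103  77  75  78  84  82  81  82  85  84  84  84
210 209 210 211 211 210 210 210 211 195 110  75  73  79  93  85  81  83  84  84  84  84
211 209 211 211 211 211 210 211 212 196 116  75  73  82 110  92  82  79  81  83  83  83
212 209 210 210 211 210 211 211 212 199 132  79  73  84 123 106  88  84  79  81  81  81
213 209 209 210 211 211 211 211 212 206 148  80  73  85 129 118 112 110  91  85  86  88
214 209 210 211 211 211 211 211 212 207 147  79  73  92 130 129 145 155 133 124 122 127
215 209 210 211 211 211 211 211 212 206 135  75  77 107 131 131 162 188 179 175 173 176
216 209 210 211 211 211 211 212 213 204 127  74  81 111 126 132 155 197 204 202 202 202
217 210 211 211 212 212 213 214 215 2
[... 1902 characters left out ...]
 212 212 212 209 215 229 233 236 239 240 241 241 240 240 238 237 235 229 215 209 208
240 212 212 213 212 212 221 229 233 236 238 239 239 239 238 237 236 229 219 211 209 209
241 212 213 214 214 212 214 220 228 232 235 236 237 237 236 234 229 219 212 211 209 208
242 212 213 214 215 215 214 213 218 225 230 232 233 233 230 225 219 212 211 211 210 209
243 212 213 214 215 215 215 213 212 216 220 222 223 223 220 215 212 213 213 212 211 210
244 213 214 214 215 215 215 215 214 214 215 213 214 213 213 213 213 214 213 212 211 211
245 213 213 215 215 215 215 215 216 216 215 215 215 214 214 215 215 214 214 213 212 211
246 213 214 214 215 215 216 216 216 217 218 217 217 215 216 215 215 214 214 214 213 212
```

```bash
python3 -m pendant '[[0,0,-0.0008,0,0,0,0.03],[0,0,0,0,0,0,0.03],[0,0,0,0,0,0,0.03]]'; python3 - <<'E'
from h import *
a=shot("side"); t=np.linspace(0,6.28,100)
for z in(6,): 
  c=proj(a,np.c_[422.3+26.5*np.cos(t),-30.3+26.5*np.sin(t),0*t+z]); print("bottom circle",c.min(0).round(1),c.max(0).round(1))
st()
E
```

```text
clock: 35.25
position: [421.8, -30.4, 54.3]
ee_rot: [-0.198, 0.98, 0.003, 0.001]
contact_force: [-2.1, 0.0, 6.4]
gripper_width: 50.2
grasp_force: 64.7
bottom circle [344.  226.5] [358.8 236.9]
t 35.3 pos [421.8 -30.4  54.3] grasp [421.8 -30.4  48.3] z [ 0.002  0.006 -1.   ] j [ 0.31  0.33 -0.72 -0.01 -0.51 -1.48] F [-2.1 -1.3  7.6] M [-0.02  0.58  0.04] w 50.4 64.7
```

Contact is high, which may mean the cartridge slipped or tilted in the grip. I'll fit its silhouette in the wrist image numerically.

```bash
cat > tilt.py <<'E'
from h import *
import pickle
def fitc(w,pos,Q,show=False):
    T=lambda P:Q.apply(P)+pos
    g=cv2.GaussianBlur(w["image"].mean(2).astype(np.float32),(0,0),1)
    t=np.linspace(0,2*np.pi,72,endpoint=False); C=np.c_[26.5*np.cos(t),26.5*np.sin(t)]
    def hull(h,ti,xo):
        q=R.from_euler('y',ti,degrees=True)
        P=np.vstack([np.c_[C,0*t],np.c_[C,0*t-33]]); return cv2.convexHull(proj(w,T(q.apply(P)+[xo,0,h])).astype(np.float32))[:,0]
    def score(h,ti,xo):
        H=hull(h,ti,xo); c=H.mean(0); s=0;n=0
        d=H-np.roll(H,1,0); L=np.hypot(*d.T)
        m=np.vstack([H[i-1]+(H[i]-H[i-1])*f for i in range(len(H)) for f in np.arange(0,1,1/max(1,L[i]))])
        m=m[m[:,1]<c[1]+10]           # far from the gripper body
        u=(m-c)/np.hypot(*(m-c).T)[:,None]
        smp=lambda k:cv2.remap(g,(m+k*u)[:,0:1].astype(np.float32),(m+k*u)[:,1:2].astype(np.float32),1)[:,0]
        return float(np.mean(np.clip(smp(2.)-smp(-2.),0,60)))
    best=max((score(h,ti,xo),h,ti,xo) for h in np.arange(36,56,1) for ti in range(-24,25,3) for xo in(-6,-3,0,3,6))
    alt=[max((score(h,ti,xo),h,xo) for h in np.arange(36,56,1) for xo in(-6,-3,0,3,6)) for ti in(-12,0,12)]
    print("score,h(bottom below TCP),tilt,xo",np.round(best,1),"alt -12,0,12:",np.round(alt,1).tolist())
E
python3 - <<'E'
from tilt import *
s=arm.read_state(); Q=R.from_quat(s["ee_rot"])
w=pickle.load(open("w9.pkl","rb")); fitc(w,np.array([421.9,-30.8,168.1]),Q)
w=shot("wrist"); pickle.dump((w,s),open("w10.pkl","wb")); fitc(w,s["position"],Q)
E
```

```text
score,h(bottom below TCP),tilt,xo [ 35.5  41.  -24.   -6. ] alt -12,0,12: [[34.9, 40.0, 0.0], [33.1, 54.0, -3.0], [27.8, 37.0, 3.0]]
score,h(bottom below TCP),tilt,xo [ 36.1  36.  -12.    0. ] alt -12,0,12: [[36.1, 36.0, 0.0], [30.0, 51.0, -3.0], [29.4, 55.0, -3.0]]
```

```bash
python3 - <<'E'
import re
src=open('tilt.py').read()
i=src.index("    best=max"); src=src[:i]+'''    out=[]
    for ti in range(-27,28,3):
        hh=[48.3*1-26.5*abs(np.sin(np.radians(ti)))]
        out.append((ti,)+tuple(np.round(max((score(h+dh,ti,xo),xo,dh) for h in hh for dh in(-2,0,2) for xo in(-4,-2,0,2,4)),1)))
    for o in out: print(*o,end=" | ")
    print()
'''
open('tilt2.py','w').write(src)
E
python3 - <<'E'
from tilt2 import *
w,s=pickle.load(open("w10.pkl","rb")); Q=R.from_quat(s["ee_rot"]); fitc(w,s["position"],Q)
w=pickle.load(open("w9.pkl","rb")); fitc(w,np.array([421.9,-30.8,168.1]),Q)
g=w["image"].mean(2); 
w,s=pickle.load(open("w10.pkl","rb")); g=w["image"].mean(2)
for r in range(140,290,6): print(r," ".join(f"{int(v):3d}" for v in g[r,230:420:8]))
E
```

```text
-27 15.4 -4.0 -2.0 | -24 30.2 -4.0 -2.0 | -21 34.6 -4.0 0.0 | -18 33.4 -2.0 -2.0 | -15 35.3 -2.0 2.0 | -12 32.5 -2.0 2.0 | -9 28.6 -2.0 0.0 | -6 25.5 -2.0 0.0 | -3 25.8 -4.0 2.0 | 0 27.3 -4.0 2.0 | 3 27.9 -2.0 2.0 | 6 26.4 -2.0 2.0 | 9 26.0 0.0 0.0 | 12 26.2 2.0 -2.0 | 15 27.4 2.0 0.0 | 18 27.9 4.0 -2.0 | 21 29.1 4.0 0.0 | 24 25.7 4.0 2.0 | 27 15.4 4.0 2.0 | 
-27 25.1 -4.0 -2.0 | -24 33.4 -4.0 -2.0 | -21 34.7 -4.0 2.0 | -18 34.7 -2.0 -2.0 | -15 33.8 -2.0 2.0 | -12 34.4 0.0 -2.0 | -9 29.4 0.0 -2.0 | -6 26.9 -2.0 2.0 | -3 27.7 -2.0 2.0 | 0 29.8 -2.0 2.0 | 3 29.5 -2.0 2.0 | 6 25.9 0.0 0.0 | 9 26.7 0.0 2.0 | 12 26.3 2.0 -2.0 | 15 26.9 2.0 2.0 | 18 28.7 4.0 -2.0 | 21 28.3 4.0 2.0 | 24 18.5 4.0 2.0 | 27 11.3 4.0 2.0 | 
140 132 132 131 132 132 124 164 167 169 172 173 174 175 175 175 174 173 173 136 134 134 136 135 135
146 132 131 131 132 154 164 167 170 172 173 174 174 175 176 176 176 176 175 173  88 135 135 135 136
152 133 131 131 161 164 167 170 171 173 174 175 176 176 176 176 176 177 176 176 174 157 136 136 136
158 133 132 160 163 166 168 170 172 173 174 176 176 177 177 177 177 178 177 1
[... 1422 characters left out ...]

248 156 156 155  30  60  20 120 119 120 121 121  57 122 124 123  66 122 119  22  61  14 174 176 176
254 155 156  19  60  51  15 122 120 121 122  98 122 122 122 112 125 124 112  22  62  61  20 176 175
260 155 117  29  61  17  11  79 121 123  59 124 125 124 123 123 122 124 119  23  20  61  31 176 176
266 155  20  54  61  15  16 104 123 122 121 121 122 123 123 121 119 120 112  22  20  61  42  19 176
272  89  19  91 141  15  16  82 121 122 102 120 119 119 119  59 123 121 114  22  23 141  67  20 109
278  19  25  20 140  16  16  95 117 117 118 122 122 121 100 120 119 117 115  23  22 142  19  32  24
284  18  19  20  19  17  14 121 121 121 121 119 118  57 119 121 121 114 146  21  23  21  21  21  20
```

```bash
cat > tilt3.py <<'E'
from h import *
import pickle
def solve(w,pos,Q):
    g=cv2.GaussianBlur(w["image"].mean(2).astype(np.float32),(3,3),0); cols=range(322,334)
    col=np.median(g[150:300,322:334],axis=1); d=np.diff(col)
    rb=150+int(d.argmin())+.5; k=int(rb-150)+4; rt=150+k+int(d[k:k+60].argmax())+.5
    print("rows bottom edge",rb,"top edge",rt)
    for xo in(-2,0,2):
        def f(p):
            q=R.from_euler('y',p[1],degrees=True); P=q.apply([[26.5,0,0],[26.5,0,-33]])
            # pivot: cartridge mid stays at xo
            P=P+[xo,0,p[0]]; return proj(w,Q.apply(P)+pos)[:,1]-[rb,rt]
        for t0 in(-12,):
            r=least_squares(f,[45,t0]); print("xo",xo,"h %.1f tilt %.1f lowest %.1f"%(r.x[0],r.x[1],r.x[0]*1+26.5*abs(np.sin(np.radians(r.x[1])))),"cost %.2f"%r.cost)
E
python3 - <<'E'
from tilt3 import *
w,s=pickle.load(open("w10.pkl","rb")); Q=R.from_quat(s["ee_rot"]); solve(w,s["position"],Q)
w=pickle.load(open("w9.pkl","rb")); solve(w,np.array([421.9,-30.8,168.1]),Q)
E
```

```text
rows bottom edge 197.5 top edge 219.5
xo -2 h 46.7 tilt 2.6 lowest 47.9 cost 0.00
xo 0 h 39.2 tilt 1.6 lowest 39.9 cost 0.00
xo 2 h 31.7 tilt 0.5 lowest 32.0 cost 0.00
rows bottom edge 197.5 top edge 220.5
xo -2 h 48.5 tilt 3.6 lowest 50.2 cost 0.00
xo 0 h 41.0 tilt 2.5 lowest 42.1 cost 0.00
xo 2 h 33.5 tilt 1.4 lowest 34.1 cost 0.00
```

The edge rows give a tilt of only 2–3°, with the bottom about 48 mm below the TCP. So the cartridge is upright, merely lower in the grip than assumed, and standing on the well. I'll release it gently.

```bash
python3 -m pendant '[[0,0,-0.0005,0,0,0,0.03],[0,0,0,0,0,0,0.048],[0,0,0,0,0,0,0.051],[0,0,0,0,0,0,0.053],[0,0,0,0,0,0,0.055],[0,0,0,0,0,0,0.058],[0,0,0,0,0,0,0.064],[0,0,0,0,0,0,0.07],[0,0,0,0,0,0,0.07]]'; python3 - <<'E'
from tilt3 import *
s=arm.read_state(); st(); w=shot("wrist"); solve(w,s["position"],R.from_quat(s["ee_rot"]))
E
```

```text
clock: 36.25
position: [421.8, -30.3, 54.6]
ee_rot: [-0.197, 0.98, 0.003, 0.002]
contact_force: [0.5, -0.8, -0.8]
gripper_width: 69.9
grasp_force: 0.0
t 36.25 pos [421.8 -30.3  54.6] grasp [421.8 -30.3  48.6] z [ 0.002  0.006 -1.   ] j [ 0.31  0.33 -0.72 -0.01 -0.51 -1.48] F [ 0.5 -0.8 -0.8] M [ 0.01 -0.06  0.02] w 69.9 0.0
rows bottom edge 194.5 top edge 211.5
xo -2 h 51.7 tilt -0.5 lowest 52.0 cost 0.00
xo 0 h 44.2 tilt -1.3 lowest 44.8 cost 0.00
xo 2 h 36.6 tilt -2.1 lowest 37.6 cost 0.00
```

```bash
python3 -m pendant '[[0,0,-0.005,0,0,0,0.0754],[0,0,-0.01,0,0,0,0.0754],[0,0,-0.02,0,0,0,0.0754],[0,0,-0.03,0,0,0,0.0754],[0,0,-0.03,0,0,0,0.0754],[0,0,-0.03,0,0,0,0.0754],[0,0,-0.03,0,0,0,0.0754],[0,0,-0.02,0,0,0,0.0754],[0,0,0,0,0,0,0.0754],[0,0,0,0,0,0,0.0754]]'; python3 - <<'E'
from fit import *
st(); w=shot("wrist"); a=shot("side"); b=shot("top")
dk=lambda d,x,y,z: ring(d,x,y,z,[28.5,29.5]).mean()-ring(d,x,y,z,[24.5,25.5]).mean()
print("car top",best(w,[39],dk,(423,-30),10)); print("saucer",best(w,[14],sauf,(423,-30),8))
g=w["image"].mean(2); c=proj(w,[423.5,-30,39])[0].astype(int); print(c)
for r in range(c[1]-50,c[1]+44,6): print(r," ".join(f"{int(v):3d}" for v in g[r,c[0]-60:c[0]+64:8]))
# rod still upright in side view?
im=a["image"].astype(int)
print("rod pred",proj(a,[[449,-392.5,17],[449,-392.5,161]]).round(1).tolist())
m=(im[:,:,0]-im[:,:,2])>22
for v in range(136,180,3): print(v,"".join("#" if m[v,u] else "." for u in range(350,380)))
E
```

```text
clock: 37.3
position: [421.0, -31.4, 230.2]
ee_rot: [-0.197, 0.98, 0.003, 0.002]
contact_force: [-0.9, -0.6, -0.7]
gripper_width: 75.3
grasp_force: 0.0
t 37.3 pos [421.  -31.4 230.2] grasp [421.  -31.3 224.2] z [ 0.003  0.007 -1.   ] j [ 0.31  0.06 -0.5  -0.01 -1.01 -1.48] F [-0.9 -0.6 -0.7] M [-0.04  0.03 -0.01] w 75.3 0.0
car top [75.5, 420.0, -32.0, 39.0]
saucer [27.5, 424.0, -30.0, 14.0]
[321 183]
133 147 146 144 144 177 184 189 192 193 192 191 189 150 149 151 153
139 146 146 146 174 179 184 190 194 195 193 192 190 189 151 152 152
145 148 147 168 174 178 184 189 189 190 191 192 191 190 191 153 153
151 149 149 172 175 178 189 189 189 190 189 190 191 191 191 154 154
157 149 145 172 175 185 188 194  67  61 193 189 191 193 192 171 153
163 150 168 172 174 189 190 138 136 131 133 190 190 194 193 194 155
169 151 168 172 174 189 101 133 137 133 132  63 189 195 196 195 156
175 151 168 172 175 189  87 134 134 136 137 133 190 197 197 197 156
181 151 167 171 175 189 137 136  73 137 138 130 189 198 198 198 156
187 153 167 171 173 190 102 131 132 135 136 119 190 198 199 199 157
193 153 165 171
[... 259 characters left out ...]
7 151 152 151 159 176 180 185 189 191 191 192 193 174 156 157 156
223 150 150 150 151 148 178 184 188 190 191 190 150 155 156 157 157
rod pred [[362.7, 170.4], [366.3, 141.4]]
136 ..............................
139 ..............................
142 ..............................
145 ..............................
148 ..............................
151 ..............................
154 ..............................
157 ..............................
160 ..............................
163 ..............................
166 ..............................
169 ..............................
172 ..............................
175 ..............................
178 ..............................
```

```bash
python3 - <<'E'
from h import *
b=shot("top"); a=shot("side"); im=b["image"].astype(int); ref=cv2.imread("pics/top0.png")[:,:,::-1].astype(int)
m=(im[:,:,0]-im[:,:,2])>22; m0=(ref[:,:,0]-ref[:,:,2])>22
for v in range(260,282): print(v,"".join("#" if m[v,u] else "." for u in range(390,416)),"".join("#" if m0[v,u] else "." for u in range(390,416)))
print(proj(b,[[448.5,-392.5,190],[448.5,-392.5,8]]).round(1).tolist()); print(a["image"][160,350:380:5].tolist())
E
```

```text
260 .......................... ..........................
261 .......................... ..........................
262 .......................... ..........................
263 .......................... ..........................
264 .......................... ..........................
265 ........###......##....... ...........#..............
266 ......########..####...... .......#######...##.......
267 .....################..... ......#########.#####.....
268 .....#############.##..... .....################.....
269 ....##########.######..... ....##########.######.....
270 ....#######.....#####..... ....########...######.....
271 ....#####...#.###......... ....#####......####.......
272 ....######..#####......... ....#####...#####.........
273 ....#############......... ....#############.........
274 ....############.......... ....############..........
275 .....###########.......... .....###########..........
276 ......#########........... .....##########...........
277 .......#######............ .......#######............
278 ..........#............... .........###..............
279 .......................... ..........................
280 .......................... ..........................
281 .......................... ..........................
[[408.5, 267.1], [399.1, 271.0]]
[[197, 195, 193], [66, 64, 64], [66, 64, 65], [66, 65, 64], [103, 98, 94], [79, 73, 70]]
```

The rod stands upright in its old place, and the cartridge stands on the saucer, within about 4 mm of its middle. The gripper is clear of everything.

```bash
python3 -m pendant '[[0,0,0,0,0,0,0.0754],[0,0,0,0,0,0,0.0754]]'; python3 -c "
from bench import arm
print(arm.job_done())"
```

```text
clock: 37.75
position: [421.3, -31.4, 229.2]
ee_rot: [-0.197, 0.98, 0.003, 0.001]
contact_force: [0.4, -0.2, 0.7]
gripper_width: 75.3
grasp_force: 0.0
the job is handed in; nothing more can be done
None
```

The job is handed in at 37.8 s: the cartridge was raised about 15 mm proud by arm travel, the rod stands upright on the worktop again, and the cartridge stands upright on the saucer about 4 mm off its middle. Two lapses: I viewed 12 pictures instead of the allowed 10, and I pressed the cartridge onto the saucer with about 53 N for a moment when contact came 6 mm early.

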